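# Change the brush on the sink-side scrubber and stow the others

## Task

Change the brush of the countertop scrubber: turn its chuck sleeve open, take out the worn orange brush, stand the blue brush all the way down in the chuck and turn the sleeve tight, so that all three jaws hold it firmly. Push the orange brush and every other brush that waits in the white caddy fully down into the narrow glass tubes of the drying stand, one to a tube and in any order; the stand stays upright on the counter, and it may get bumped while you work. Leave the mug, the glass and the spice jar where they are.

Things in the scene. Friction and masses are not known exactly. Their poses are not given: they have to be found in the camera images.
- scrubber: countertop scrubber, fixed: black base plate 130 x 90 x 14 mm (its longer half with a grey switch box to +x), blue upright motor housing 68 mm diameter up to 98 mm high, and on it an upright drill-type chuck. Origin: under the chuck axis, at the counter; z up
- chuck_seat (a point): on the chuck axis, floor of the chuck's bore, 110 mm above the counter: where the underside of a brush's foot rests. With a brush seated its head's underside is 8 mm above the sleeve's top and its top 36 mm above it
- chuck_top (a point): on the chuck axis, at the sleeve's upper rim, 150 mm above the counter. Sleeve: 44 mm diameter, 42 mm high, with an orange stripe; nothing but the brush above it; grip it about 15 mm below its top. The tops of the jaws lie 2 mm below this point
- sleeve (a joint): turn of the ribbed black chuck sleeve (see chuck_top). Clockwise from above is positive and tightens; -2.4 (fully open) to 0.8 rad; stays where left (friction 0.1 N m). Jaw faces lie 3.75 mm - 1.25 mm x angle from the axis: they touch a 7 mm shank at 0.2 and hold it firmly beyond about 0.5 rad, turning stiffer; a 10 mm foot collar passes only below about -1.1; best open it fully
- jaw0: one of three steel chuck jaws, 11 mm wide and 24 mm high (124 to 148 mm above the counter), moved radially by the sleeve. Origin on the chuck axis at the jaw's underside, shifting with its stroke
- jaw1: second jaw, as jaw0
- jaw2: third jaw, as jaw0
- stand: drying stand, loose, 0.9 kg: green base 190 x 90 x 14 mm with four upright glass tubes in a row along its own x, 45 mm apart. Origin: centre of its underside; z up
- tube0 (a point): centre of the mouth of a glass tube of the stand, 70 mm above its underside: bore 13.6 mm, outside 22 mm, bore 46 mm deep; a brush fully in stands on its floor, its origin 46 mm below this point and its head 2 mm above the rim
- tube1 (a point): centre of the mouth of the next glass tube of the stand, 70 mm above its underside: bore 13.6 mm, outside 22 mm, bore 46 mm deep; a brush fully in stands on its floor, its origin 46 mm below this point and its head 2 mm above the rim
- tube2 (a point): centre of the mouth of the next glass tube of the stand, 70 mm above its underside: bore 13.6 mm, outside 22 mm, bore 46 mm deep; a brush fully in stands on its floor, its origin 46 mm below this point and its head 2 mm above the rim
- tube3 (a point): centre of the mouth of the next glass tube of the stand, 70 mm above its underside: bore 13.6 mm, outside 22 mm, bore 46 mm deep; a brush fully in stands on its floor, its origin 46 mm below this point and its head 2 mm above the rim
- caddy: white plastic caddy block, fixed, 190 x 60 x 60 mm, four holes in a row along its own x, 45 mm apart, square bore 14 mm, 46 mm deep. Waiting brushes stand in them with their heads 2 mm above its top. Origin: centre of its underside
- brush_blue: brush with a blue head, the fresh one, in the caddy. Upright: steel ball collar at the foot, 10 mm diameter, 10 mm high, rounded; steel shank 7 mm diameter; from 48 to 76 mm above the origin a rigid cylindrical plastic and bristle head, 22 mm diameter (grip it about 70 mm above the origin). Origin: centre of the foot's underside; z along the shank. 35 g
- brush_orange: brush with an orange head with worn tufts, at the start held in the chuck. Upright: steel ball collar at the foot, 10 mm diameter, 10 mm high, rounded; steel shank 7 mm diameter; from 48 to 76 mm above the origin a rigid cylindrical plastic and bristle head, 22 mm diameter (grip it about 70 mm above the origin). Origin: centre of the foot's underside; z along the shank. 35 g
- brush_green: brush with a green head, in the caddy (may be absent). Upright: steel ball collar at the foot, 10 mm diameter, 10 mm high, rounded; steel shank 7 mm diameter; from 48 to 76 mm above the origin a rigid cylindrical plastic and bristle head, 22 mm diameter (grip it about 70 mm above the origin). Origin: centre of the foot's underside; z along the shank. 35 g
- brush_yellow: brush with a yellow head, in the caddy (may be absent). Upright: steel ball collar at the foot, 10 mm diameter, 10 mm high, rounded; steel shank 7 mm diameter; from 48 to 76 mm above the origin a rigid cylindrical plastic and bristle head, 22 mm diameter (grip it about 70 mm above the origin). Origin: centre of the foot's underside; z along the shank. 35 g
- brush_red: brush with a red head, in the caddy (may be absent). Upright: steel ball collar at the foot, 10 mm diameter, 10 mm high, rounded; steel shank 7 mm diameter; from 48 to 76 mm above the origin a rigid cylindrical plastic and bristle head, 22 mm diameter (grip it about 70 mm above the origin). Origin: centre of the foot's underside; z along the shank. 35 g
- mug: brown mug 72 mm wide, 80 mm high, on a white plate; bystander. Origin: centre of its underside
- tumbler: drinking glass 58 mm wide, 85 mm high; bystander. Origin: centre of its underside
- spice_jar: small jar with a red cap, 40 mm wide, 70 mm high; bystander. Origin: centre of its underside
There are look-alikes about, which are no part of the job. There is more than one size of the brush_orange; the job needs the smaller.

How it is judged (in metres and radians):
On the way, in this order (a step that is already met when the one before it is completed fails the run):
1. the sleeve is turned open (value of joint sleeve below -1 rad), for 0.1 s.
2. the orange brush is out of the chuck (distance between brush_orange and chuck_seat above 0.06 m), for 0.1 s.
3. the blue brush is seated in the chuck and all three jaws grip it (horizontal distance between brush_blue and chuck_seat below 0.003 m and z of brush_blue in the frame of chuck_seat below 0.004 m and angle between brush_blue's own z axis and vertical below 0.07 rad and value of joint sleeve above 0.3 rad and contact force between each of jaw0, jaw1, jaw2 and brush_blue above 2 N), for 0.3 s.
At the end, for the whole second after the job is handed in: blue brush in the chuck: foot within 3 mm of axis, 4 mm of floor, upright within 0.07 rad, sleeve beyond 0.3 rad, each jaw pressing over 2 N; orange and all other brushes present in tubes, within 4 mm of the bottom; stand upright; all at rest, released (all of step 3 and ((horizontal distance between brush_orange and tube0 below 0.006 m and z of brush_orange in the frame of tube0 between -0.06 and -0.042 m) or (horizontal distance between brush_orange and tube1 below 0.006 m and z of brush_orange in the frame of tube1 between -0.06 and -0.042 m) or (horizontal distance between brush_orange and tube2 below 0.006 m and z of brush_orange in the frame of tube2 between -0.06 and -0.042 m) or (horizontal distance between brush_orange and tube3 below 0.006 m and z of brush_orange in the frame of tube3 between -0.06 and -0.042 m)) and ((horizontal distance between brush_green and tube0 below 0.006 m and z of brush_green in the frame of tube0 between -0.06 and -0.042 m) or (horizontal distance between brush_green and tube1 below 0.006 m and z of brush_green in the frame of tube1 between -0.06 and -0.042 m) or (horizontal distance between brush_green and tube2 below 0.006 m and z of brush_green in the frame of tube2 between -0.06 and -0.042 m) or (horizontal distance between brush_green and tube3 below 0.006 m and z of brush_green in the frame of tube3 between -0.06 and -0.042 m)) and ((horizontal distance between brush_yellow and tube0 below 0.006 m and z of brush_yellow in the frame of tube0 between -0.06 and -0.042 m) or (horizontal distance between brush_yellow and tube1 below 0.006 m and z of brush_yellow in the frame of tube1 between -0.06 and -0.042 m) or (horizontal distance between brush_yellow and tube2 below 0.006 m and z of brush_yellow in the frame of tube2 between -0.06 and -0.042 m) or (horizontal distance between brush_yellow and tube3 below 0.006 m and z of brush_yellow in the frame of tube3 between -0.06 and -0.042 m)) and ((horizontal distance between brush_red and tube0 below 0.006 m and z of brush_red in the frame of tube0 between -0.06 and -0.042 m) or (horizontal distance between brush_red and tube1 below 0.006 m and z of brush_red in the frame of tube1 between -0.06 and -0.042 m) or (horizontal distance between brush_red and tube2 below 0.006 m and z of brush_red in the frame of tube2 between -0.06 and -0.042 m) or (horizontal distance between brush_red and tube3 below 0.006 m and z of brush_red in the frame of tube3 between -0.06 and -0.042 m)) and linear speed of each of brush_blue, brush_orange, brush_green, brush_yellow, brush_red, stand below 0.02 m/s and angle between stand's own z axis and vertical below 0.1 rad); the robot touches nothing.
It fails at once if a bystander (mug, glass, spice jar) is moved by more than 4 cm (distance of any of mug, tumbler, spice_jar from where it was at the start of the episode above 0.04 m).
Of brush_green, brush_yellow, brush_red only 1 to 3 are there at a start; the rules pass over those that are not, and their reading is None.
At some moment in a run one of stand may be knocked a few centimetres aside while the robot is not near it.
It also fails if it takes over 210 s, if anything falls off the work surface, if the arm or the gripper's body presses on something with over 40 N, if the wrist force passes 120 N, or if a joint passes its speed limit or range.

## Robot

A 6-joint arm with a two-finger parallel gripper is mounted at the origin on the work surface. World frame = base frame: x ahead of the robot, y to its left, z up, the work surface at z = 0. Lengths are in mm, angles in rad, forces in N, time in s.
With the tool pointing down it reaches from about 275 to 1000 mm from the base axis. Payload 8.4 kg.
Tool frame: the origin (TCP) lies midway between the tips of the shut fingers; the grasp point (between the pads) lies 19 mm behind it; z points along the fingers, y is the line along which they close (so a half turn about z gives the same grasp; the last joint's range is limited). The gripper opens to 85 mm and grips with 20 to 120 N. Pads are 22 mm wide; open, the fingers measure 114 mm over their backs; the gripper's body (76 mm by 85 mm) begins 54 mm behind the grasp point. The pads swing forward as they close: fully open they stand 13 mm farther back than shut.
Start: joints at [-1.292, 0.353, 1.633, -0, 1.155, -0.002], TCP at [173.201, -600.524, 198.381] pointing down, gripper open.
Joint ranges: [-2.63, 2.63], [-0.92, 2.1], [0.06, 2.66], [-1.3, 4.44], [0, 2.69], [-3.02, 3.02]. Speed limits (rad/s): [2.22, 2.22, 2.79, 3.14, 3.14, 3.14].

## Interface

Orientations are given as [roll, pitch, yaw] about the fixed x, y, z axes, in that order (R = Rz(yaw) Ry(pitch) Rx(roll)).
In Python, from rig import r, cams gives the robot as it stands. The module is installed in compiled form; this text tells all that it offers.
- The arm moves only by the tool send_rows, never from a script. Its argument "targets" is one flat list of numbers, 7 for each row, row after row: the shift along the tool's x, y, z in m, then the turn, a rotation vector about the tool's x, y, z in rad, then the opening, from -1 (shut) to 1 (fully open). In form: [tx, ty, tz, wx, wy, wz, fingers, tx, ty, tz, wx, wy, wz, fingers, ...]. A call has 1 to 12 rows; each row is the pose to reach, as a shift and turn from the pose commanded when the call began, along the tool's axes at that moment; what a row does not reach only later rows make up. A row lasts 1/12 s, in which the tool goes at most 41.7 mm and 7.16 degrees, less where a joint would pass 70% of its speed; a pose out of reach is approached as far as the arm can. A call with a gripper value outside its range is refused whole. The fingers move at their own pace and stop on an object; "grip_force" is the grip in N (left out, the last holds). Time passes only in rows, so rows that repeat a pose let the fingers close. It gives the time, the measured TCP pose, the force, the opening and the grip force at its end, in the units of the state.
- r.sense(): the state, without advancing time (a new reading comes with each control period).
- cams.grab_frame(name): name is "side" or "top" or "wrist"; returns a dict with "color" (400x640x3 uint8, blue, green, red), "fx", "fy", "cx", "cy" (pixels), "k1" (the pictures are not rectified: a ray, as slopes to the right and down, at radius r is drawn at 1 + k1 r^2 times it, then the intrinsics apply), "xyz" and "attitude" of the camera in the world. Camera axes: x right, y down, z forward; pixel columns grow to the right and rows downward; lengths in mm; the calibration is good to about 2 mm. A picture is of the moment at which its call begins. There is no depth.
- r.sign_off(): hands the job in; it is judged then, once.
The state is a dict: "clock": time; "qpos": joint angles; "qvel": joint speeds; "joint_efforts": joint torques, N m; "eef_pos": TCP position; "tcp_rot": TCP orientation; "contact_force": force on the tool from outside, world axes, zero at the start; "wrist_torque": the same for the moment, N m; "opening": opening from 0.0 (shut) to 1.0 (fully open); "grasp_force": force on a finger pad.
Only numpy, scipy, OpenCV 4.12 (cv2) and the standard library are available. Lean on these libraries where they do the work, as an engineer would, in place of code of your own. Each camera call takes 0.05 s, during which the arm holds its last target. There are 200 camera calls.

## Working session

There is one attempt and no reset: what is moved stays moved. The work goes in short steps, Python scripts to look and compute and a tool call to move; the robot and the scene stay as the last step left them, time stands still between calls to the robot, and variables do not carry over. Pictures are saved under pics/ and viewed, at most 14 in all, crops included, and the job is handed in when it is done.

Besides the shell and the picture viewer there is one more tool, called after ">>>" as name(argument=value, ...) on one line, values as JSON. send_rows: Moves the arm, as the interface text tells. Its arguments: {"type":"object","properties":{"targets":{"type":"array"},"grip_force":{"type":"number"}},"required":["targets"]}

```bash
mkdir -p pics; python3 - <<'E'
from rig import r,cams
import cv2
for n in("top","side"):
    f=cams.grab_frame(n);cv2.imwrite(f"pics/{n}0.png",f["color"])
    print(n,{k:v for k,v in f.items() if k!="color"})
print(r.sense())
E
```

```text
top {'fx': 496.86045345734016, 'fy': 496.86045345734016, 'cx': 320.78489106154916, 'cy': 191.0517605965972, 'k1': -0.14026379128811123, 'xyz': array([ 501.02583927,    8.77332905, 1254.07768932]), 'attitude': array([-3.07919162e+00, -1.64009436e-03, -1.56592224e+00])}
side {'fx': 473.8521478099679, 'fy': 473.8521478099679, 'cx': 320.51597531601675, 'cy': 197.7170986524066, 'k1': -0.027060795813477978, 'xyz': array([201.99469464, 541.76479688, 905.61975055]), 'attitude': array([-2.45714898, -0.01675414, -2.52469533])}
{'clock': 0.1, 'qpos': array([-1.29244398e+00,  3.53567227e-01,  1.63405938e+00, -2.87783521e-05,
        1.15517366e+00, -2.37095958e-03]), 'qvel': array([ 1.77263561e-03, -1.19267305e-03, -2.46857731e-03, -1.66418750e-04,
       -6.80653753e-05, -4.85686020e-05]), 'joint_efforts': array([-1.36206309e-03, -6.06359339e+01, -3.42819250e+01, -1.32868404e-04,
        3.93128721e-03, -1.49031582e-06]), 'eef_pos': array([ 173.03900729, -600.09266379,  197.74421743]), 'tcp_rot': array([-3.14038498e+00,  2.34509874e-05,  2.80734955e-01]), 'contact_force': array([-0.33506674, -0.54249209, -0.20624066]), 'wrist_torque': array([-0.03563717,  0.02216663, -0.03153878]), 'grasp_force': 0.0, 'opening': 0.9970727075209506}
```

View pics/top0.png

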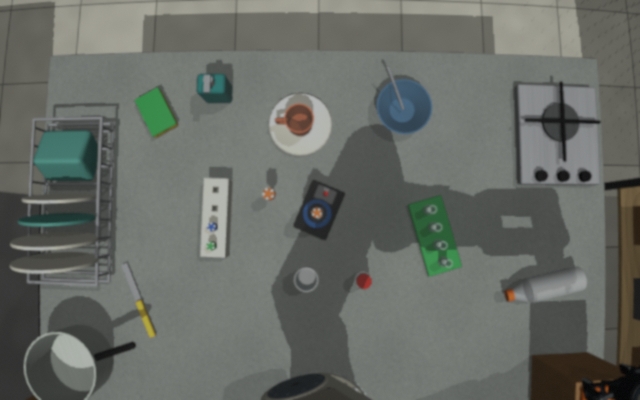

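View pics/side0.png

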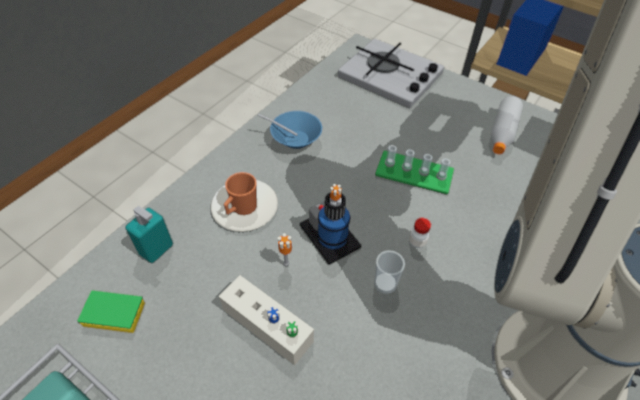

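Top view: the caddy is at (214,218), with the blue brush at (212,227), green at (211,245) and two empty holes. The stand is at (435,235) with tubes at (431,209), (437,227), (442,245) and (447,264).

Orange candidates are the brush in the chuck at (317,213), a free-standing orange brush at (268,193) and a bottle tip at (510,295). By the description I choose the one in the chuck. Next I measure everything and check that choice in a crop.

```bash
cat > h.py <<'E'
import numpy as np,cv2
from scipy.spatial.transform import Rotation as Ro
from rig import r,cams
def K(f): return np.array([[f["fx"],0,f["cx"]],[0,f["fy"],f["cy"]],[0,0,1]]),np.array([f["k1"],0,0,0,0.])
def ray(f,uv):
    k,d=K(f); n=cv2.undistortPoints(np.array([[uv]],float),k,d)[0,0]
    return Ro.from_euler("xyz",f["attitude"]).apply([n[0],n[1],1])
def onz(f,uv,z):
    d=ray(f,uv); c=f["xyz"]; return (c+d*(z-c[2])/d[2])
def proj(f,p):
    k,d=K(f); R=Ro.from_euler("xyz",f["attitude"]).as_matrix().T
    return cv2.projectPoints(np.array([p],float).reshape(-1,1,3),cv2.Rodrigues(R)[0],-R@f["xyz"],k,d)[0][:,0]
HSV=dict(blue=((105,120,60),(125,255,255)),green=((45,100,40),(85,255,255)),orange=((4,90,90),(18,255,255)),white=((0,0,150),(180,60,255)))
def blobs(f,col,roi,amin=8):
    x0,y0,x1,y1=roi
    m=cv2.inRange(cv2.cvtColor(f["color"][y0:y1,x0:x1],cv2.COLOR_BGR2HSV),*HSV[col])
    m=cv2.morphologyEx(m,cv2.MORPH_CLOSE,np.ones((5,5)))
    cs=[c for c in cv2.findContours(m,0,1)[0] if cv2.contourArea(c)>=amin]
    return [(np.array(cv2.minEnclosingCircle(c)[0])+(x0,y0),cv2.contourArea(c),np.array(cv2.minAreaRect(c)[0])+(x0,y0),cv2.minAreaRect(c)[1:]) for c in cs]
E
cat > m.py <<'E'
from h import *
np.set_printoptions(precision=1,suppress=True)
f=cams.grab_frame("top"); s=cams.grab_frame("side")
for n,c,roi,z in (("caddy","white",(195,170,235,265),60),("blue","blue",(200,217,225,236),90),("green","green",(200,236,225,255),90),("orange","orange",(302,198,332,228),186),("stray","orange",(255,180,282,205),80),("stand","green",(400,185,470,285),14)):
    for b in blobs(f,c,roi): print(n,b[0],b[1],b[2:],onz(f,b[0],z),onz(f,b[2],z))
a=cv2.resize(f["color"][165:285,190:350],None,fx=3.5,fy=3.5,interpolation=2)
b=cv2.resize(f["color"][185:285,400:475],(240,320),interpolation=2)
b=cv2.copyMakeBorder(b,0,a.shape[0]-320,0,0,0)
cv2.imwrite("pics/c1.png",np.hstack([a,b]))
E
python3 m.py
```

```text
caddy [213.5 217.5] 1811.5 (array([213.7, 217.4]), ((24.488473892211914, 78.46089935302734), 2.436648368835449)) [510.3 266.1  60. ] [510.6 265.5  60. ]
orange [316.3 212.3] 44.0 (array([316.8, 211.8]), ((9.60969066619873, 9.021342277526855), 78.69007110595703)) [522.1  16.8 186. ] [523.2  15.8 186. ]
stray [268.7 193.7] 58.5 (array([268.5, 193.4]), ((10.118415832519531, 10.804409980773926), 30.963754653930664)) [567.6 130.5  80. ] [568.2 131.2  80. ]
stand [434.5 235.5] 2441.0 (array([434.5, 235.4]), ((74.2254638671875, 34.44854736328125), 73.81079864501953)) [ 468.2 -278.7   14. ] [ 468.5 -278.8   14. ]
```

View pics/c1.png

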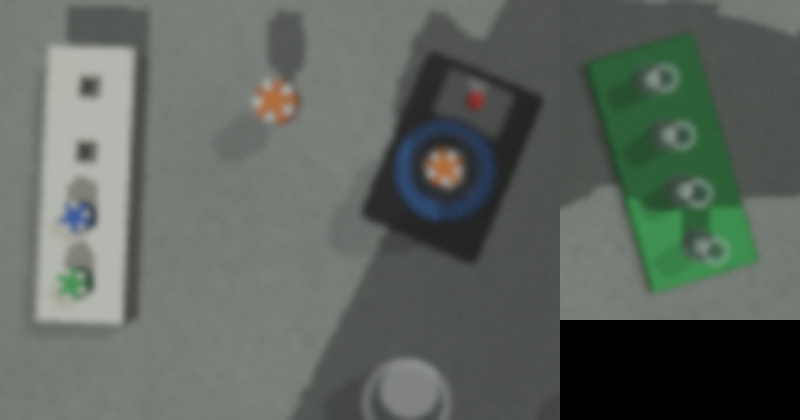

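Crop: the chuck brush at (445,168) has a head of about 20 mm at z 186. The free-standing one at (275,100) is about 25 mm, so it is the larger look-alike. The chuck brush is therefore the right one. Besides it and blue, only green waits.

```bash
cat > plan.py <<'E'
import sys
from h import *
# plan.py x y z yaw : shift/turn in tool axes from measured pose to a tool-down pose
x,y,z,yaw=map(float,sys.argv[1:5]); s=r.sense()
R=Ro.from_euler("xyz",s["tcp_rot"]); T=Ro.from_euler("xyz",[np.pi,0,yaw])
t=R.inv().apply(np.array([x,y,z])-s["eef_pos"])/1000; w=(R.inv()*T).as_rotvec()
print("t",np.round(t,4),"w",np.round(w,3),"|",round(float(s["clock"]),2),s["eef_pos"].round(1),s["tcp_rot"].round(3),"q",s["qpos"].round(2),"F",s["contact_force"].round(1),"op",round(float(s["opening"]),3))
E
python3 plan.py 522 16 330 0
```

```text
t [ 0.506  -0.4955 -0.1316] w [-0.001  0.     0.281] | 0.2 [ 173.1 -600.2  197.9] [-3.141  0.     0.281] q [-1.29  0.35  1.63 -0.    1.16 -0.  ] F [ 0.  -0.3  0.3] op 1.0
```

>>> send_rows(targets=[0,0,-0.08,0,0,0,1,0.25,-0.25,-0.132,0,0,0.28,1,0.25,-0.25,-0.132,0,0,0.28,1,0.506,-0.495,-0.132,0,0,0.281,1,0.506,-0.495,-0.132,0,0,0.281,1,0.506,-0.495,-0.132,0,0,0.281,1,0.506,-0.495,-0.132,0,0,0.281,1,0.506,-0.495,-0.132,0,0,0.281,1,0.506,-0.495,-0.132,0,0,0.281,1,0.506,-0.495,-0.132,0,0,0.281,1,0.506,-0.495,-0.132,0,0,0.281,1,0.506,-0.495,-0.132,0,0,0.281,1])

```text
clock: 1.2
eef_pos: [396.9, -203.9, 302.5]
tcp_rot: [3.141, -0.0, -0.0]
contact_force: [1.2, -0.8, 0.1]
opening: 1.004
grasp_force: 0.0
```

```bash
python3 plan.py 522 16 330 0
```

```text
t [ 0.125  -0.22   -0.0275] w [ 0. -0. -0.] | 1.2 [ 396.9 -203.9  302.5] [ 3.141 -0.    -0.   ] q [-0.48 -0.03  1.86  0.    1.31  1.09] F [ 1.2 -0.8  0.1] op 1.004
```

>>> send_rows(targets=[0.125,-0.22,-0.0275,0,0,0,1,0.125,-0.22,-0.0275,0,0,0,1,0.125,-0.22,-0.0275,0,0,0,1,0.125,-0.22,-0.0275,0,0,0,1,0.125,-0.22,-0.0275,0,0,0,1,0.125,-0.22,-0.0275,0,0,0,1,0.125,-0.22,-0.0275,0,0,0,1,0.125,-0.22,-0.0275,0,0,0,1,0.125,-0.22,-0.0275,0,0,0,1])

```text
clock: 1.95
eef_pos: [521.0, 14.1, 329.1]
tcp_rot: [3.141, 0.001, 0.001]
contact_force: [0.3, 0.8, -1.5]
opening: 0.999
grasp_force: 0.0
```

```bash
python3 plan.py 522 16 330 0; python3 - <<'E'
from h import *
f=cams.grab_frame("wrist");cv2.imwrite("pics/w1.png",f["color"])
print(f["xyz"],f["attitude"],f["fx"],f["k1"],proj(f,[522.5,16.3,186]))
E
```

```text
t [ 0.001  -0.0019 -0.0009] w [0.001 0.001 0.001] | 1.95 [521.   14.1 329.1] [3.141e+00 1.000e-03 1.000e-03] q [ 0.02  0.09  1.68 -0.    1.37  1.59] F [ 0.3  0.8 -1.5] op 0.999
[595.03344727  13.87320098 504.77292049] [ 2.84499024e+00 -2.67307741e-05 -1.56819770e+00] 287.946482679837 -0.011293884135395345 [[322.2700703  177.35561808]]
```

View pics/w1.png

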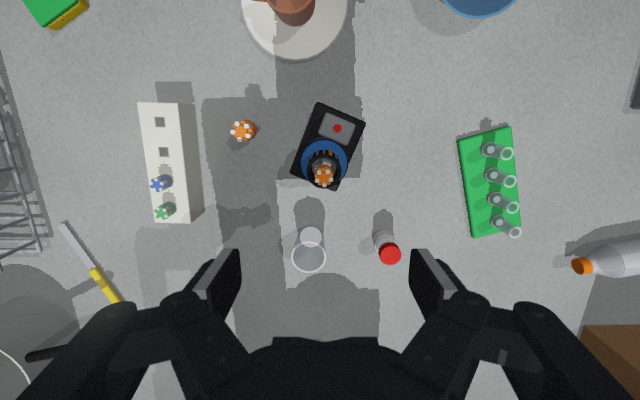

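Wrist view: the chuck brush is at (324,176), 2 px from my prediction. The caddy is at left with blue (159,184) and green (164,212). The tube rims are at (507,153), (510,181), (513,207) and (515,232). Next I measure from both views.

```bash
cat > m2.py <<'E'
from h import *
np.set_printoptions(precision=1,suppress=True)
f=cams.grab_frame("wrist")
for n,c,roi,z in (("caddy","white",(130,95,210,230),60),("blue","blue",(145,170,180,198),85),("green","green",(145,199,180,225),85),("orange","orange",(305,155,345,192),182),("stand","green",(450,115,530,245),14)):
    for b in blobs(f,c,roi): print(n,b[0],b[1],b[2:],onz(f,b[0],z),onz(f,b[2],z))
for uv in ((507,153),(510,181),(513,207),(515,232)): print("tube",onz(f,uv,70))
for uv in ((159.5,122),(163,152)): print("hole",onz(f,uv,60))
cv2.imwrite("pics/w1c.png",np.hstack([cv2.resize(f["color"][y0:y0+120,x0:x0+80],None,fx=3.3,fy=3.3,interpolation=2) for x0,y0 in((133,100),(285,95),(455,125))]))
E
python3 m2.py
```

```text
caddy [169.5 162. ] 7793.0 (array([169.5, 162. ]), ((134.0, 79.0), 90.0)) [517.9 255.   60. ] [517.9 255.   60. ]
blue [156.2 184. ] 49.0 (array([155. , 184.5]), ((11.627553939819336, 10.28591251373291), 63.43495178222656)) [488.9 266.8  85. ] [488.1 268.7  85. ]
green [159.6 213.2] 60.0 (array([159.8, 213.1]), ((12.803688049316406, 9.602766036987305), 39.80556869506836)) [442.1 269.4  85. ] [442.3 269.1  85. ]
orange [322.5 174.6] 263.0 (array([323., 174.]), ((20.0, 18.0), 90.0)) [524.6  15.4 182. ] [525.3  14.8 182. ]
stand [491.  181.5] 4868.0 (array([490.1, 181.5]), ((105.6982192993164, 55.468666076660156), 81.57302856445312)) [ 476.2 -279.6   14. ] [ 476.2 -278.    14. ]
tube [ 534.1 -263.1   70. ]
tube [ 490.6 -275.9   70. ]
tube [ 447.9 -288.9   70. ]
tube [ 404.4 -300.6   70. ]
hole [578.4 260.8  60. ]
hole [533.5 262.7  60. ]
```

View pics/w1c.png

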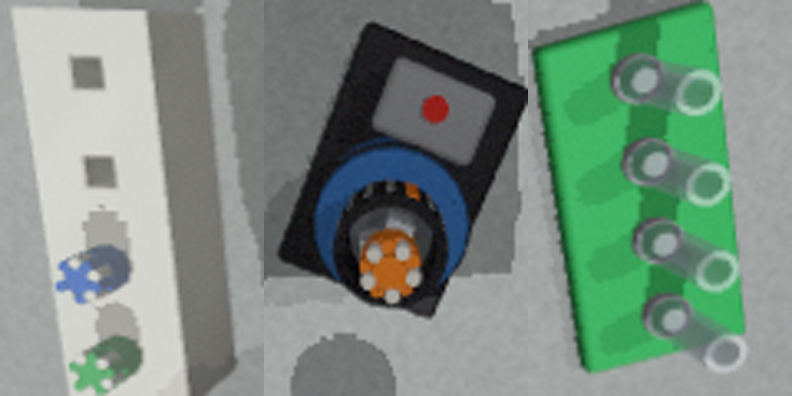

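Crop: the orange brush stands centred in the chuck with the stripe visible, and all four tubes and the holes are clear. The two views disagree by about 2 mm in x, so I turn the wrist half round to cancel the hand-camera bias.

>>> send_rows(targets=[0,0,0,0,0,-1.57,1,0,0,0,0,0,-1.57,1,0,0,0,0,0,-1.57,1,0,0,0,0,0,-1.57,1,0,0,0,0,0,-1.57,1,0,0,0,0,0,-1.57,1,0,0,0,0,0,-1.57,1,0,0,0,0,0,-1.57,1,0,0,0,0,0,-1.57,1,0,0,0,0,0,-1.57,1,0,0,0,0,0,-1.57,1,0,0,0,0,0,-1.57,1])

```text
clock: 3.05
eef_pos: [520.8, 12.5, 329.7]
tcp_rot: [-3.142, 0.0, 1.504]
contact_force: [0.4, 0.0, 0.6]
opening: 1.0
grasp_force: 0.0
```

>>> send_rows(targets=[0.02,0,0,0,0,-1.57,1,0.04,0,0,0,0,-1.57,1,0.06,0,0,0,0,-1.57,1,0.06,0,0,0,0,-1.57,1,0.06,0,0,0,0,-1.57,1,0.06,0,0,0,0,-1.57,1,0.06,0,0,0,0,-1.57,1,0.06,0,0,0,0,-1.57,1,0.06,0,0,0,0,-1.57,1,0.06,0,0,0,0,-1.57,1,0.06,0,0,0,0,-1.57,1,0.06,0,0,0,0,-1.57,1])

```text
clock: 4.05
eef_pos: [525.3, 72.2, 329.7]
tcp_rot: [-3.141, 0.0, 3.004]
contact_force: [-0.9, -0.6, -0.3]
opening: 1.001
grasp_force: 0.0
```

```bash
python3 plan.py 522 16 330 0; python3 - <<'E'
from h import *
f=cams.grab_frame("wrist");print(f["xyz"],f["attitude"],proj(f,[524,15.5,186]))
cv2.imwrite("pics/w2.png",f["color"])
u,v=proj(f,[524,15.5,186])[0].astype(int)
for b in blobs(f,"orange",(max(u-22,0),max(v-22,0),u+22,v+22)): print(b,onz(f,b[0],184),onz(f,b[2],184))
E
```

```text
t [-0.0045 -0.0561 -0.0003] w [-0.     0.     3.004] | 4.05 [525.3  72.2 329.7] [-3.141  0.     3.004] q [ 0.13  0.1   1.67 -0.    1.37 -1.3 ] F [-0.9 -0.6 -0.3] op 1.001
[451.06055697  82.12044644 505.35199857] [ 2.84535859e+00 -2.99727648e-04  1.43434418e+00] [[275.46389155 184.87964404]]
(array([276.6428566, 180.6428566]), 277.0, array([276.79452133, 180.04794693]), ((18.609542846679688, 21.067407608032227), 20.556045532226562)) [519.71770931  17.34820273 184.        ] [519.05343035  17.64893246 184.        ]
```

View pics/w2.png

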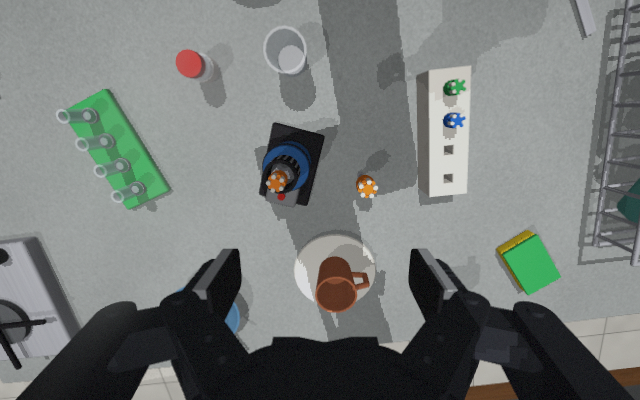

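Half-turned view: the orange brush is at (276,181), and the tube rims are at (64,116), (83,143), (103,170), (122,196). The caddy holes are at (449,150) and (448,178), with blue at (455,120) and green at (455,87). Averaging the two yaws puts the chuck axis near (522.5,16.2), which agrees with the top view.

```bash
python3 - <<'E'
from h import *
np.set_printoptions(precision=1,suppress=True)
f=cams.grab_frame("wrist")
for uv in ((64,116),(83,143),(103,170),(122,196)): print("tube",onz(f,uv,70))
for uv in ((448,178),(449,150)): print("hole",onz(f,uv,60))
t=cams.grab_frame("top")
for p in ((531,-262,70),(487,-274,70),(443,-287,70),(400,-299,70),(577,262,60),(488.1,266.5,86),(443.2,268.4,86)): print(proj(t,p),end="")
a=cv2.resize(t["color"][195:275,415:465],None,fx=7,fy=7,interpolation=2)
b=cv2.resize(t["color"][180:260,195:235],None,fx=7,fy=7,interpolation=2)
cv2.imwrite("pics/t2.png",np.hstack([a,b]))
E
python3 plan.py 522.5 16.2 240 0.05
```

```text
tube [ 408.9 -298.5   70. ]
tube [ 450.3 -284.8   70. ]
tube [ 493.9 -268.9   70. ]
tube [ 538.2 -253.3   70. ]
hole [577.1 262.9  60. ]
hole [532.8 264.6  60. ]
[[432.8 209.9]][[437.8 228.3]][[443.2 246.6]][[448.2 264.6]][[215.6 190. ]][[210.8 226.8]][[209.8 245.8]]t [-0.0054 -0.0562  0.0897] w [-0.     0.     2.945] | 4.2 [525.4  72.6 329.7] [-3.141  0.     2.995] q [ 0.13  0.1   1.67 -0.    1.37 -1.29] F [-0.3 -0.2  0. ] op 1.003
```

View pics/t2.png

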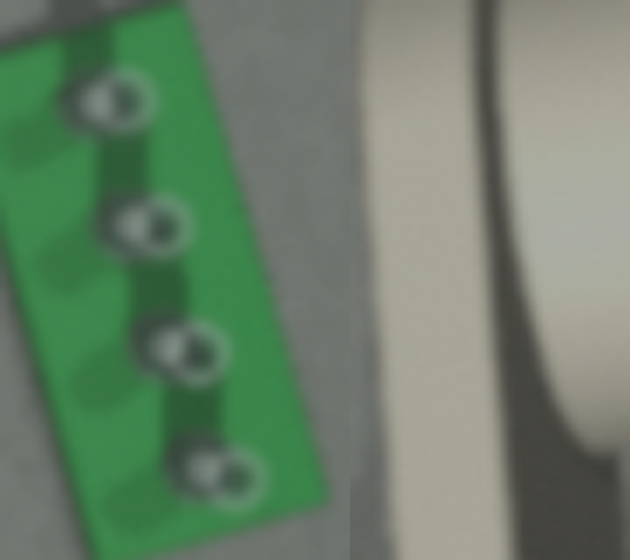

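Top crop: the rims are at about (432.7,209.3), (437.6,227.4), (442.9,245.3) and (448.3,263.1). The tubes are therefore near (532,-262), (489,-273.5), (446,-286) and (403,-299). Next I go back to yaw 0 above the chuck.

>>> send_rows(targets=[-0.005,-0.056,0.02,0,0,1.5,1,-0.005,-0.056,0.02,0,0,1.5,1,-0.005,-0.056,0.02,0,0,1.5,1,-0.005,-0.056,0.02,0,0,1.5,1,-0.005,-0.056,0.02,0,0,1.5,1,-0.005,-0.056,0.02,0,0,1.5,1,-0.005,-0.056,0.02,0,0,1.5,1,-0.005,-0.056,0.02,0,0,1.5,1,-0.005,-0.056,0.02,0,0,1.5,1,-0.005,-0.056,0.02,0,0,1.5,1,-0.005,-0.056,0.02,0,0,1.5,1,-0.005,-0.056,0.02,0,0,1.5,1])

```text
clock: 5.2
eef_pos: [522.5, 17.1, 309.7]
tcp_rot: [3.142, 0.0, 1.487]
contact_force: [0.1, -0.0, 0.5]
opening: 1.001
grasp_force: 0.0
```

>>> send_rows(targets=[0,0,0.07,0,0,1.46,1,0,0,0.07,0,0,1.46,1,0,0,0.07,0,0,1.46,1,0,0,0.07,0,0,1.46,1,0,0,0.07,0,0,1.46,1,0,0,0.07,0,0,1.46,1,0,0,0.07,0,0,1.46,1,0,0,0.07,0,0,1.46,1,0,0,0.07,0,0,1.46,1,0,0,0.07,0,0,1.46,1,0,0,0.07,0,0,1.46,1,0,0,0.07,0,0,1.46,1])

```text
clock: 6.2
eef_pos: [522.5, 17.1, 239.7]
tcp_rot: [3.142, -0.0, 0.027]
contact_force: [-0.0, 0.1, -1.1]
opening: 0.999
grasp_force: 0.0
```

```bash
python3 plan.py 522.5 16.2 118 0.0
```

```text
t [-1.000e-04  9.000e-04  1.217e-01] w [ 0.    -0.     0.027] | 6.2 [522.5  17.1 239.7] [ 3.142 -0.     0.027] q [ 0.03  0.15  1.8  -0.    1.19  1.57] F [-0.   0.1 -1.1] op 0.999
```

>>> send_rows(targets=[0,0.001,0.04,0,0,0,1,0,0.001,0.08,0,0,0,1,0,0.001,0.1,0,0,0,1,0,0.001,0.115,0,0,0,1,0,0.001,0.122,0,0,0,1,0,0.001,0.122,0,0,0,1,0,0.001,0.122,0,0,0,0.2])

```text
clock: 6.78
eef_pos: [523.1, 16.5, 118.1]
tcp_rot: [3.142, -0.0, 0.037]
contact_force: [0.1, 0.4, -0.0]
opening: 0.883
grasp_force: 0.0
```

>>> send_rows(targets=[0,0,0,0,0,0,-1,0,0,0,0,0,0,-1,0,0,0,0,0,0,-1,0,0,0,0,0,0,-1,0,0,0,0,0,0,-1,0,0,0,0,0,0,-1], grip_force=60)

```text
clock: 7.28
eef_pos: [523.5, 16.3, 118.4]
tcp_rot: [3.141, -0.001, 0.04]
contact_force: [-0.9, -3.8, 7.4]
opening: 0.24
grasp_force: 58.4
```

```bash
python3 plan.py 522.5 16.2 118 0.0
```

```text
t [-0.001   0.0001  0.0004] w [ 0.001 -0.001  0.04 ] | 7.28 [523.5  16.3 118.4] [ 3.141e+00 -1.000e-03  4.000e-02] q [ 0.03  0.29  1.92 -0.    0.92  1.56] F [-0.9 -3.8  7.4] op 0.24
```

Opening 0.24 does not match a 44 mm sleeve, so I look.

```bash
python3 - <<'E'
from h import *
s=cams.grab_frame("side");u,v=proj(s,[522.5,16,140])[0].astype(int)
a=cv2.resize(s["color"][v-60:v+60,u-50:u+50],None,fx=5,fy=5,interpolation=2)
w=cams.grab_frame("wrist");print(u,v);
b=cv2.resize(w["color"][190:400,220:420],(290,304),interpolation=2)
cv2.imwrite("pics/s3.png",np.hstack([a,cv2.copyMakeBorder(b,0,296,0,0,0)]))
E
```

```text
334 201
```

View pics/s3.png

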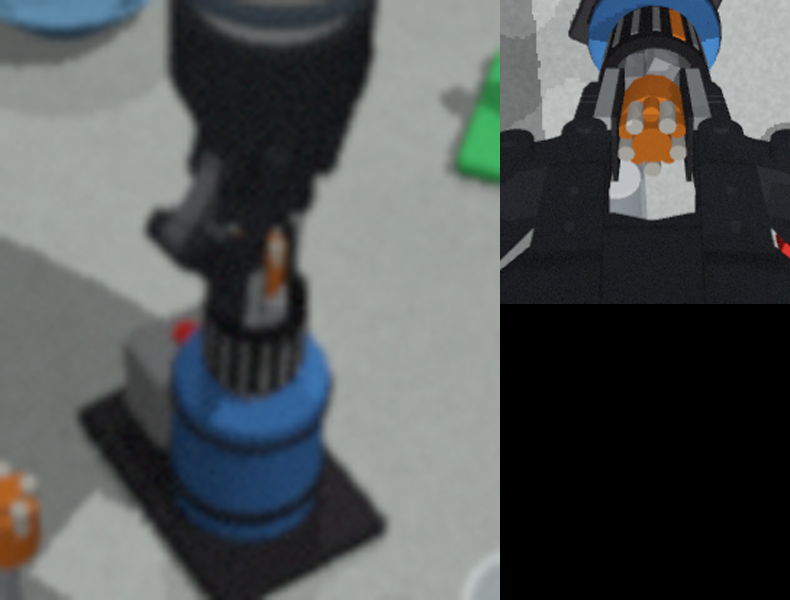

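The picture shows the pads straddling the sleeve top, with the jaws and the head visible between them. The gap in the wrist view is about 95 px, which fits 44 mm, so the opening scale seems nonlinear. I test with a small turn: if the sleeve follows, its orange stripe (wrist crop (675,25)) stays put in the wrist view.

>>> send_rows(targets=[-0.001,0,0,0,0,-0.1,-1,-0.001,0,0,0,0,-0.2,-1,-0.001,0,0,0,0,-0.3,-1,-0.001,0,0,0,0,-0.4,-1,-0.001,0,0,0,0,-0.4,-1], grip_force=80)

```text
clock: 7.8
eef_pos: [523.0, 16.5, 118.5]
tcp_rot: [3.14, -0.002, 0.445]
contact_force: [0.3, -3.1, 5.4]
opening: 0.233
grasp_force: 77.9
```

```bash
python3 plan.py 522.5 16.2 118 0.0;python3 - <<'E'
from h import *
print(r.sense()["wrist_torque"])
w=cams.grab_frame("wrist")
b=cv2.resize(w["color"][170:350,220:420],(600,540),interpolation=2)
cv2.imwrite("pics/s4.png",b)
E
```

```text
t [-0.0006  0.0001  0.0005] w [ 0.001 -0.002  0.445] | 7.8 [523.   16.5 118.5] [ 3.14e+00 -2.00e-03  4.45e-01] q [ 0.03  0.29  1.93 -0.    0.92  1.16] F [ 0.3 -3.1  5.4] op 0.233
[-0.53206407 -0.18192707  0.00314423]
```

View pics/s4.png

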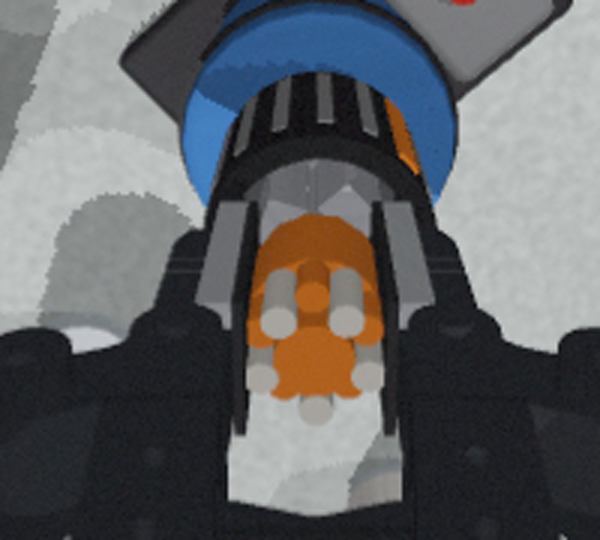

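The pads squeeze the brush head and the stripe did not follow (341→355 px), so they are not on the sleeve. I compute the true height of the pads.

```bash
python3 - <<'E'
from h import *
np.set_printoptions(precision=1,suppress=True)
w=cams.grab_frame("wrist");s=r.sense();R=Ro.from_euler("xyz",s["tcp_rot"])
print(w["xyz"]-s["eef_pos"], R.inv().apply(w["xyz"]-s["eef_pos"]))
for z in (0,-10,-19,-30,-40,-50): print(z,[((proj(w,s["eef_pos"]+R.apply([11,y,z]))[0]-(220,170))*3) for y in(-12,12,-22,22)])
for z in(150,158,186): print(z,[(proj(w,[522.5,16.2,z])[0]-(220,170))*3])
E
```

```text
[ 66.3  31.4 175.8] [  73.7   -0.  -175.7]
0 [array([257.6, 125.9]), array([368.9, 126.2]), array([211.2, 125.8]), array([415.2, 126.4])]
-10 [array([254.5, 142.4]), array([371.8, 142.7]), array([205.7, 142.2]), array([420.7, 142.8])]
-19 [array([251.5, 158.7]), array([374.8, 159.1]), array([200.1, 158.6]), array([426.1, 159.2])]
-30 [array([247.3, 181.2]), array([378.8, 181.6]), array([192.6, 181. ]), array([433.6, 181.7])]
-40 [array([243. , 204.4]), array([383. , 204.8]), array([184.7, 204.2]), array([441.3, 204.9])]
-50 [array([238.1, 230.7]), array([387.8, 231.2]), array([175.8, 230.5]), array([450.1, 231.3])]
150 [array([313.5, 242.2])]
158 [array([313.5, 263.2])]
186 [array([313.7, 357.1])]
```

>>> send_rows(targets=[0,0,0,0,0,0,1,0,0,0,0,0,0,1,0,0,0,0,0,0,1,0,0,0,0,0,0,1,0,0,0,0,0,0,1,0,0,0,0,0,0,1,0,0,0,0,0,0,1])

```text
clock: 8.48
eef_pos: [521.8, 16.8, 117.5]
tcp_rot: [-3.141, 0.0, 0.44]
contact_force: [-0.4, 0.3, -0.0]
opening: 1.0
grasp_force: 0.0
```

```bash
python3 plan.py 522.5 16.2 118 0.4;python3 - <<'E'
from h import *
np.set_printoptions(precision=1,suppress=True)
w=cams.grab_frame("wrist");s=r.sense();R=Ro.from_euler("xyz",s["tcp_rot"])
for z in (-60,-73,-90,-105): print(z,[((proj(w,s["eef_pos"]+R.apply([x,0,z]))[0]-(220,170))*3) for x in(0,38,42)])
cv2.imwrite("pics/s5.png",cv2.resize(w["color"][170:400,180:460],None,fx=2,fy=2,interpolation=2))
E
```

```text
t [ 0.0004  0.0009 -0.0005] w [-0.    0.    0.04] | 8.48 [521.8  16.8 117.5] [-3.141  0.     0.44 ] q [0.03 0.29 1.93 0.   0.92 1.16] F [-0.4  0.3 -0. ] op 1.0
-60 [array([312.6, 325.7]), array([313. ,  88.5]), array([313.,  61.])]
-73 [array([312.5, 377.9]), array([312.8, 119. ]), array([312.9,  88.6])]
-90 [array([312.3, 464.9]), array([312.6, 171.3]), array([312.7, 136.1])]
-105 [array([312. , 567.6]), array([312.4, 235.4]), array([312.4, 194.7])]
```

View pics/s5.png

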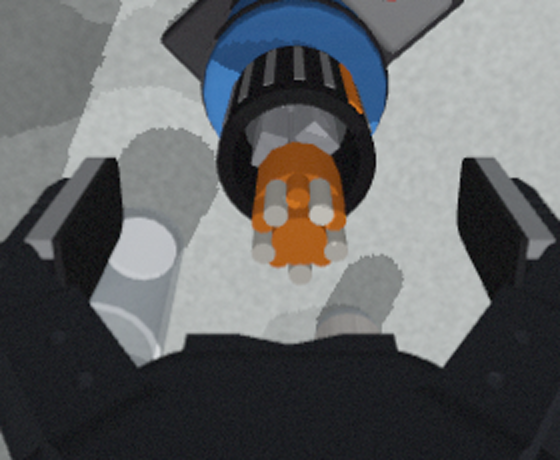

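With the fingers open, the tips at (237,249) and (411,249) sit about 33 mm farther back than the stated TCP once shut. The brush is well clear of the gripper body. So real heights are about TCP + 33, and I descend with force checks.

>>> send_rows(targets=[0.0005,0.001,0.006,0,0,0,1,0.0005,0.001,0.012,0,0,0,1,0.0005,0.001,0.018,0,0,0,1,0.0005,0.001,0.018,0,0,0,1])

```text
clock: 8.87
eef_pos: [521.6, 16.0, 98.0]
tcp_rot: [-3.141, 0.002, 0.44]
contact_force: [-0.7, 0.1, -0.0]
opening: 1.002
grasp_force: 0.0
```

>>> send_rows(targets=[0,0,0.006,0,0,0,1,0,0,0.012,0,0,0,1,0,0,0.017,0,0,0,1,0,0,0.017,0,0,0,1])

```text
clock: 9.2
eef_pos: [521.9, 16.1, 81.4]
tcp_rot: [-3.141, 0.002, 0.44]
contact_force: [0.0, 0.2, -0.1]
opening: 1.0
grasp_force: 0.0
```

>>> send_rows(targets=[0,0,0,0,0,0,-1,0,0,0,0,0,0,-1,0,0,0,0,0,0,-1,0,0,0,0,0,0,-1,0,0,0,0,0,0,-1,0,0,0,0,0,0,-1,0,0,0,0,0,0,-1], grip_force=80)

```text
clock: 9.78
eef_pos: [523.3, 15.6, 83.4]
tcp_rot: [3.14, -0.001, 0.44]
contact_force: [-0.6, -3.5, 4.7]
opening: 0.504
grasp_force: 80.6
```

```bash
python3 plan.py 522.5 16.2 83 0.4
```

```text
t [-0.0004 -0.0009  0.0004] w [ 0.001 -0.001  0.04 ] | 9.78 [523.3  15.6  83.4] [ 3.14e+00 -1.00e-03  4.40e-01] q [ 0.03  0.34  1.95 -0.    0.85  1.16] F [-0.6 -3.5  4.7] op 0.504
```

Opening 0.504 is about 43 mm, so the pads are on the sleeve. Turning it open.

>>> send_rows(targets=[0,0,0,0,0,-0.12,-1,0,0,0,0,0,-0.24,-1,0,0,0,0,0,-0.36,-1,0,0,0,0,0,-0.48,-1,0,0,0,0,0,-0.6,-1,0,0,0,0,0,-0.72,-1,0,0,0,0,0,-0.84,-1,0,0,0,0,0,-0.96,-1,0,0,0,0,0,-1.08,-1,0,0,0,0,0,-1.2,-1,0,0,0,0,0,-1.32,-1,0,0,0,0,0,-1.4,-1])

```text
clock: 10.78
eef_pos: [522.7, 15.9, 83.4]
tcp_rot: [3.141, 0.0, 1.846]
contact_force: [-3.0, -0.5, 7.6]
opening: 0.5
grasp_force: 80.9
```

>>> send_rows(targets=[0,0,0,0,0,-0.12,-1,0,0,0,0,0,-0.24,-1,0,0,0,0,0,-0.36,-1,0,0,0,0,0,-0.48,-1,0,0,0,0,0,-0.6,-1,0,0,0,0,0,-0.72,-1,0,0,0,0,0,-0.84,-1,0,0,0,0,0,-0.96,-1,0,0,0,0,0,-1.08,-1,0,0,0,0,0,-1.2,-1,0,0,0,0,0,-1.32,-1,0,0,0,0,0,-1.44,-1])

```text
clock: 11.78
eef_pos: [523.3, 15.6, 83.4]
tcp_rot: [3.142, 0.001, -3.001]
contact_force: [4.5, -4.1, 2.4]
opening: 0.501
grasp_force: 83.3
```

```bash
python3 plan.py 522.5 16.2 83 3.4; python3 - <<'E'
from h import *
print(r.sense()["wrist_torque"])
w=cams.grab_frame("wrist")
cv2.imwrite("pics/s6.png",cv2.resize(w["color"][150:350,220:420],(500,500),interpolation=2))
E
```

```text
t [0.0007 0.0007 0.0004] w [-0.     0.001 -0.118] | 11.78 [523.3  15.6  83.4] [ 3.142e+00  1.000e-03 -3.001e+00] q [ 0.03  0.34  1.95  0.    0.85 -1.68] F [ 4.5 -4.1  2.4] op 0.501
[-0.69827433 -0.11901536 -2.54361455]
```

View pics/s6.png

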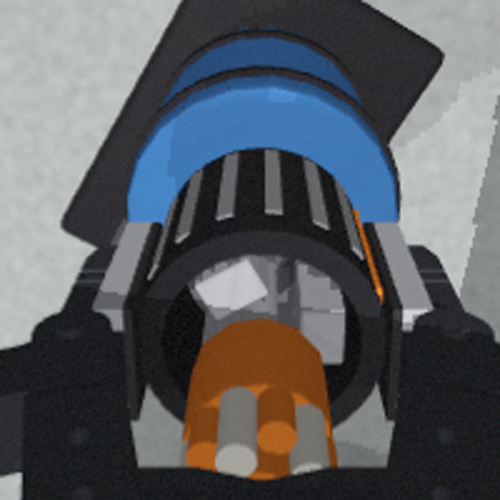

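The stop was reached (2.5 N m) after about 2.8 rad, the stripe stayed with the gripper, and the jaws are visibly retracted. Now I release, rise and grip the orange head.

>>> send_rows(targets=[0,0,0,0,0,0.08,1,0,0,0,0,0,0.08,1,0,0,0,0,0,0.08,1,0,0,0,0,0,0.08,1,0,0,0,0,0,0.08,1,0,0,0,0,0,0.08,1,0.001,0,-0.02,0,0,0.08,1,0.001,0,-0.042,0,0,0.08,1,0.001,0,-0.042,0,0,0.08,1])

```text
clock: 12.58
eef_pos: [524.0, 16.1, 127.9]
tcp_rot: [-3.141, 0.005, -3.083]
contact_force: [1.2, 0.3, 0.2]
opening: 1.003
grasp_force: 0.0
```

```bash
python3 plan.py 522.5 16.2 125 3.3
```

```text
t [0.0015 0.0002 0.0029] w [-0.     0.005 -0.1  ] | 12.58 [524.   16.1 127.9] [-3.141  0.005 -3.083] q [ 0.03  0.28  1.92  0.    0.94 -1.6 ] F [1.2 0.3 0.2] op 1.003
```

>>> send_rows(targets=[0,0,0.003,0,0,0,0.2,0,0,0.003,0,0,0,-1,0,0,0.003,0,0,0,-1,0,0,0.003,0,0,0,-1,0,0,0.003,0,0,0,-1,0,0,0.003,0,0,0,-1,0,0,0.003,0,0,0,-1,0,0,0.003,0,0,0,-1], grip_force=40)

```text
clock: 13.25
eef_pos: [521.6, 15.9, 121.4]
tcp_rot: [-3.142, -0.0, -3.083]
contact_force: [-0.3, -0.8, -1.5]
opening: 0.248
grasp_force: 39.0
```

```bash
python3 plan.py 522.5 16.2 125 3.3
```

```text
t [-0.0009  0.0002 -0.0036] w [ 0.  -0.  -0.1] | 13.25 [521.6  15.9 121.4] [-3.142 -0.    -3.083] q [ 0.03  0.29  1.92 -0.    0.93 -1.6 ] F [-0.3 -0.8 -1.5] op 0.248
```

>>> send_rows(targets=[0,0,-0.01,0,0,0,-1,0,0,-0.03,0,0,0,-1,0,0,-0.06,0,0,0,-1,0,0,-0.09,0,0,0,-1,0,0,-0.12,0,0,0,-1,0,0,-0.12,0,0,0,-1,0,0,-0.12,0,0,0,-1])

```text
clock: 13.83
eef_pos: [522.9, 16.0, 244.1]
tcp_rot: [-3.141, 0.004, -3.083]
contact_force: [-0.6, -0.8, -1.0]
opening: 0.246
grasp_force: 39.1
```

```bash
python3 plan.py 489 -273.5 180 3.42; python3 - <<'E'
from h import *
np.set_printoptions(precision=1,suppress=True)
w=cams.grab_frame("wrist");s=r.sense();e=s["eef_pos"]
a=w["color"][150:400,180:460]
t=cams.grab_frame("side");u,v=proj(t,e+[0,0,20])[0].astype(int)
b=t["color"][v-60:v+60,u-50:u+50]
cv2.imwrite("pics/g1.png",np.hstack([cv2.resize(a,(448,400)),cv2.resize(b,(333,400),interpolation=2)]))
E
```

```text
t [ 0.051  -0.287   0.0639] w [-0.001  0.004 -0.22 ] | 13.83 [522.9  16.  244.1] [-3.141  0.004 -3.083] q [ 0.03  0.15  1.8  -0.    1.19 -1.6 ] F [-0.6 -0.8 -1. ] op 0.246
```

View pics/g1.png

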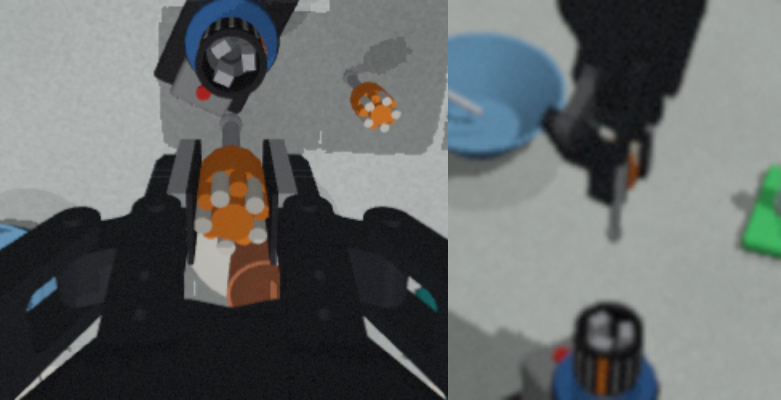

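The orange brush hangs upright in the grip (left panel, foot at (231,118)), and the chuck is empty with its jaws retracted. Next I move to a spot beside the stand where the wrist camera sees all the tubes.

```bash
python3 plan.py 565 -255 225 3.42
```

```text
t [-0.028  -0.273   0.0163] w [ 0.   -0.   -0.22] | 13.93 [521.2  16.  241.3] [ 3.142e+00 -1.000e-03 -3.083e+00] q [ 0.03  0.15  1.8   0.    1.19 -1.6 ] F [-0.5  0.2 -0.5] op 0.243
```

>>> send_rows(targets=[-0.028,-0.273,0.016,0,0,-0.22,-1,-0.028,-0.273,0.016,0,0,-0.22,-1,-0.028,-0.273,0.016,0,0,-0.22,-1,-0.028,-0.273,0.016,0,0,-0.22,-1,-0.028,-0.273,0.016,0,0,-0.22,-1,-0.028,-0.273,0.016,0,0,-0.22,-1,-0.028,-0.273,0.016,0,0,-0.22,-1,-0.028,-0.273,0.016,0,0,-0.22,-1,-0.028,-0.273,0.016,0,0,-0.22,-1,-0.028,-0.273,0.016,0,0,-0.22,-1,-0.028,-0.273,0.016,0,0,-0.22,-1,-0.028,-0.273,0.016,0,0,-0.22,-1])

```text
clock: 14.93
eef_pos: [565.4, -253.6, 225.4]
tcp_rot: [3.141, -0.0, -2.862]
contact_force: [-0.2, 0.5, -0.6]
opening: 0.243
grasp_force: 39.3
```

```bash
python3 plan.py 565 -255 225 3.42; python3 - <<'E'
from h import *
w=cams.grab_frame("wrist");cv2.imwrite("pics/g2.png",w["color"])
for p in ((532.5,-262,70),(489,-273.5,70),(446,-286,70),(403.5,-299,70)): print(proj(w,p).round(1))
E
```

```text
t [ 0.0007 -0.0012  0.0004] w [ 0.001 -0.     0.001] | 14.93 [ 565.4 -253.6  225.4] [ 3.141 -0.    -2.862] q [-0.42  0.32  1.62  0.    1.2  -2.27] F [-0.2  0.5 -0.6] op 0.243
[[325.4 148.1]]
[[326.4 106.8]]
[[326.4  62.4]]
[[325.8  14.5]]
```

View pics/g2.png

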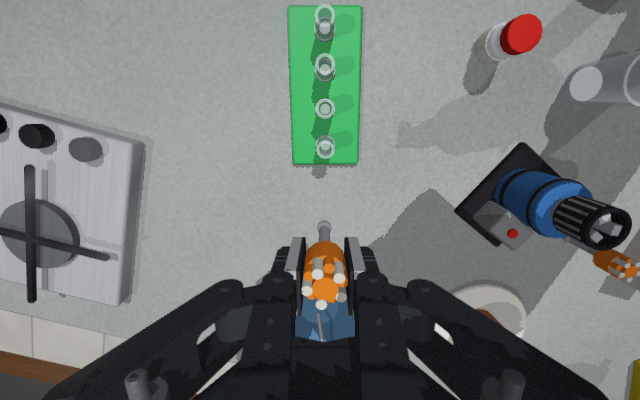

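Wrist view: the rims lie on one column at about (325,148), (325,107), (325,65) and (325,14), 1–3 px from the prediction. The held foot is at (324,226). I refine the rims by circle fit and use the foot to gauge the camera bias.

```bash
cat > rims.py <<'E'
from h import *
np.set_printoptions(precision=1,suppress=True)
def rims(w,guess,show=1):
    out=[]
    for p in guess:
        u,v=proj(w,p)[0]; u0,v0=int(u)-15,int(v)-15
        if v0<0: v0=0
        g=cv2.resize(cv2.cvtColor(w["color"][v0:v0+31,u0:u0+31],6),None,fx=6,fy=6,interpolation=2)
        d=np.linalg.norm(w["xyz"]-p); R=11*w["fx"]/d*6
        c=cv2.HoughCircles(g,cv2.HOUGH_GRADIENT,1,20,param1=80,param2=12,minRadius=int(R*.85),maxRadius=int(R*1.15))
        if c is None: print("none",p);continue
        c=c[0][:4]; q=[(u0+a[0]/6-.4,v0+a[1]/6-.4) for a in c]
        print((u,v),[np.round(a,1) for a in q],[onz(w,a,70)[:2].round(1) for a in q[:3]])
if __name__=="__main__":
    w=cams.grab_frame("wrist");s=r.sense();e=s["eef_pos"]
    print("foot",proj(w,e+[0.9,0.3,-6]),"head",proj(w,e+[0.9,0.3,65]))
    rims(w,[(532.5,-262,70),(489,-273.5,70),(446,-286,70),(403.5,-299,70)])
    m=cv2.inRange(cv2.cvtColor(w["color"],40),*HSV["orange"])[235:305,295:355]
    ys,xs=np.nonzero(m);print("head px",xs.mean()+295,ys.min()+235,ys.max()+235)
    g=w["color"][215:245,310:340].max(2);print(g[::2,::2])
E
python3 rims.py
```

```text
foot [[324.4 227.3]] head [[324.4 289.2]]
(np.float64(325.59798395255945), np.float64(147.95883589240134)) [array([325., 149.], dtype=float32), array([324.2, 144. ], dtype=float32)] [array([ 533.8, -262.3]), array([ 528.7, -264.8])]
(np.float64(326.5699422958537), np.float64(106.71155241011428)) [array([324.8, 108. ], dtype=float32), array([323.7, 111.2], dtype=float32), array([325.2, 104.7], dtype=float32)] [array([ 490.8, -274.9]), array([ 494.4, -275.2]), array([ 487.4, -275.6])]
(np.float64(326.57895093119777), np.float64(62.23939398912759)) [array([325.2,  62.4], dtype=float32), array([326.5,  65.5], dtype=float32), array([323.2,  65. ], dtype=float32), array([324.4,  70.5], dtype=float32)] [array([ 446.5, -287.4]), array([ 449.1, -285.2]), array([ 449.6, -288.7])]
(np.float64(325.97427985771014), np.float64(14.389458195044654)) [array([323.7,  14.8], dtype=float32)] [array([ 404.5, -301.1])]
head px 324.2262415695892 241 302
[[166 170 169 167 170 166 162 165 169 163 168 170 168 165 168]
 [167 169 168 168 167 165 167 168 164 164 165 171 172 171 170]
 [165 168 169 169 166 164 159 166 162 168 170 165 169 167 166]
 [165 159 167 166 168 146 113 126 105 163 164 166 172 163 163]
 [169 162 162 166 126 141 146 149 149 131 163 167 169 172 172]
 [171 164 162 169 136 149 138 135 151 146 125 171 170 170 164]
 [167 163 162 168 135 112 108 115 117 124 136 168 168 170 167]
 [162 166 165 167 135  96 107 115 114 107 122 170 164 165 168]
 [167 165 167 172 126  94 109 116 116 108 126 168 167 165 166]
 [166 167 171 168 169  95 110 116 115 108 164 171 168 170 169]
 [171 171 168 168 167  97 108 119 116 108 171 172 170 172 171]
 [173 171 170 168 149  98 111 112 115 106 166 165 164 166 169]
 [167 170 169 169 152  98 108 112 116 107 157 169 164 168 166]
 [162 165 169 161 145 103 139 152 145 124 141 163 164 165 168]
 [166 167 151 141 144 147 149 152 152 152 153 151 154 164 169]]
```

Foot position agrees with its prediction, so the camera bias is small at this range. Tube0 is near (533.4,-262.2). I go above it.

```bash
python3 plan.py 532.6 -262.5 95 3.42
```

```text
t [0.0341 0.0008 0.1308] w [0.    0.    0.001] | 15.03 [ 565.6 -253.9  225.8] [ 3.142  0.    -2.862] q [-0.42  0.32  1.62  0.    1.2  -2.27] F [-0.3 -0.2  0. ] op 0.245
```

>>> send_rows(targets=[0.034,0.001,0,0,0,0,-1,0.034,0.001,0.04,0,0,0,-1,0.034,0.001,0.08,0,0,0,-1,0.034,0.001,0.11,0,0,0,-1,0.034,0.001,0.131,0,0,0,-1,0.034,0.001,0.131,0,0,0,-1,0.034,0.001,0.131,0,0,0,-1,0.034,0.001,0.131,0,0,0,-1])

```text
clock: 15.7
eef_pos: [533.8, -263.5, 96.2]
tcp_rot: [-3.14, 0.002, -2.863]
contact_force: [0.1, -0.7, -0.9]
opening: 0.249
grasp_force: 39.3
```

```bash
python3 plan.py 532.6 -262.5 40 3.42
```

```text
t [0.0009 0.0014 0.0562] w [-0.001  0.002  0.   ] | 15.7 [ 533.8 -263.5   96.2] [-3.140e+00  2.000e-03 -2.863e+00] q [-0.46  0.42  1.79 -0.    0.93 -2.31] F [ 0.1 -0.7 -0.9] op 0.249
```

>>> send_rows(targets=[0.0005,0.001,0.005,0,0,0,-1,0.0005,0.001,0.01,0,0,0,-1,0.0005,0.001,0.014,0,0,0,-1,0.0005,0.001,0.018,0,0,0,-1,0.0005,0.001,0.02,0,0,0,-1,0.0005,0.001,0.022,0,0,0,-1,0.0005,0.001,0.024,0,0,0,-1])

```text
clock: 16.28
eef_pos: [531.8, -262.5, 70.4]
tcp_rot: [3.142, -0.0, -2.863]
contact_force: [-1.3, -0.5, -0.5]
opening: 0.245
grasp_force: 39.3
```

```bash
python3 plan.py 532.6 -262.5 41 3.42
```

```text
t [-0.0007 -0.0002  0.0294] w [ 0. -0. -0.] | 16.28 [ 531.8 -262.5   70.4] [ 3.142 -0.    -2.863] q [-0.46  0.45  1.81 -0.    0.88 -2.31] F [-1.3 -0.5 -0.5] op 0.245
```

The foot is about 11 mm inside with no force, so it is in. Going on down.

>>> send_rows(targets=[0,0,0.006,0,0,0,-1,0,0,0.012,0,0,0,-1,0,0,0.018,0,0,0,-1,0,0,0.024,0,0,0,-1,0,0,0.028,0,0,0,-1,0,0,0.03,0,0,0,-1,0,0,0.03,0,0,0,-1])

```text
clock: 16.87
eef_pos: [531.5, -262.3, 39.9]
tcp_rot: [3.141, -0.001, -2.863]
contact_force: [-0.5, -0.1, -0.8]
opening: 0.245
grasp_force: 39.3
```

>>> send_rows(targets=[0,0,0,0,0,0,0.2,0,0,0,0,0,0,0.3,0,0,0,0,0,0,0.3,0,0,0,0,0,0,0.3,0,0,0,0,0,0,0.3,0,0,0,0,0,0,0.3])

```text
clock: 17.37
eef_pos: [531.9, -262.5, 40.8]
tcp_rot: [-3.141, 0.0, -2.863]
contact_force: [-0.1, 0.1, 0.8]
opening: 0.65
grasp_force: 0.0
```

```bash
python3 plan.py 532.6 -262.5 200 3.42
```

```text
t [-0.0007 -0.0002 -0.1592] w [-0.  0. -0.] | 17.37 [ 531.9 -262.5   40.8] [-3.141  0.    -2.863] q [-0.46  0.49  1.82  0.    0.83 -2.31] F [-0.1  0.1  0.8] op 0.65
```

>>> send_rows(targets=[0,0,-0.03,0,0,0,0.6,0,0,-0.07,0,0,0,1,0,0,-0.11,0,0,0,1,0,0,-0.15,0,0,0,1,0,0,-0.17,0,0,0,1,0,0,-0.17,0,0,0,1])

```text
clock: 17.87
eef_pos: [534.7, -263.9, 216.5]
tcp_rot: [-3.135, 0.007, -2.863]
contact_force: [1.8, -0.5, 0.6]
opening: 1.001
grasp_force: 0.0
```

```bash
python3 plan.py 488.3 266 200 3.10
```

```text
t [-0.1008  0.5224  0.014 ] w [-0.005  0.008  0.32 ] | 17.87 [ 534.7 -263.9  216.5] [-3.135  0.007 -2.863] q [-0.46  0.29  1.69  0.    1.16 -2.31] F [ 1.8 -0.5  0.6] op 1.001
```

>>> send_rows(targets=[-0.101,0.522,0.01,0,0,0.32,1,-0.101,0.522,0.01,0,0,0.32,1,-0.101,0.522,0.01,0,0,0.32,1,-0.101,0.522,0.01,0,0,0.32,1,-0.101,0.522,0.01,0,0,0.32,1,-0.101,0.522,0.01,0,0,0.32,1,-0.101,0.522,0.01,0,0,0.32,1,-0.101,0.522,0.01,0,0,0.32,1,-0.101,0.522,0.01,0,0,0.32,1,-0.101,0.522,0.01,0,0,0.32,1,-0.101,0.522,0.01,0,0,0.32,1,-0.101,0.522,0.01,0,0,0.32,1])

```text
clock: 18.87
eef_pos: [487.5, 234.8, 200.5]
tcp_rot: [-3.141, -0.001, 3.1]
contact_force: [1.2, 0.2, 0.2]
opening: 1.001
grasp_force: 0.0
```

>>> send_rows(targets=[-0.101,0.522,0.01,0,0,0,1,-0.101,0.522,0.01,0,0,0,1,0,0,0,0,0,0,1])

```text
clock: 19.12
eef_pos: [500.3, 286.6, 197.3]
tcp_rot: [3.137, -0.0, 3.11]
contact_force: [0.2, -2.1, 0.4]
opening: 0.999
grasp_force: 0.0
```

```bash
python3 plan.py 488.3 266 200 3.10
```

```text
t [ 0.0114 -0.021  -0.0028] w [ 0.005 -0.     0.01 ] | 19.12 [500.3 286.6 197.3] [ 3.137 -0.     3.11 ] q [ 0.52  0.28  1.74  0.    1.12 -1.03] F [ 0.2 -2.1  0.4] op 0.999
```

>>> send_rows(targets=[0.011,-0.021,0,0,0,0,1,0.011,-0.021,0,0,0,0,1,0.011,-0.021,0,0,0,0,1,0.011,-0.021,0,0,0,0,1,0.011,-0.021,0,0,0,0,1])

```text
clock: 19.53
eef_pos: [486.8, 253.2, 200.5]
tcp_rot: [3.141, 0.0, 3.099]
contact_force: [0.1, -0.1, -0.1]
opening: 1.002
grasp_force: 0.0
```

```bash
python3 plan.py 488.3 266 200 3.10; python3 - <<'E'
from h import *
np.set_printoptions(precision=1,suppress=True)
w=cams.grab_frame("wrist")
for n,p in(("blue",(488.3,266,88)),("green",(443.5,268,88))):
    u,v=proj(w,p)[0].astype(int);print(n,u,v)
    for b in blobs(w,n,(u-25,v-25,u+25,v+25),30): print(b[0],b[1:],onz(w,b[0],87),onz(w,b[2],87))
E
```

```text
t [-0.001   0.0128  0.0005] w [ 0.     0.    -0.001] | 19.53 [486.8 253.2 200.5] [3.141 0.    3.099] q [ 0.48  0.23  1.8   0.    1.11 -1.05] F [ 0.1 -0.1 -0.1] op 1.002
blue 337 187
[335.9 185.5] (300.0, array([335.5, 185.5]), ((23.0, 19.0), 90.0)) [486.7 264.9  87. ] [486.7 264.5  87. ]
green 337 143
[334.8 143.4] (254.0, array([335.2, 142.7]), ((21.271160125732422, 20.202743530273438), 60.945396423339844)) [443.6 265.1  87. ] [442.9 265.5  87. ]
```

>>> send_rows(targets=[-0.001,0.012,0.04,0,0,0,1,-0.001,0.012,0.08,0,0,0,1,-0.001,0.012,0.11,0,0,0,1,-0.001,0.012,0.13,0,0,0,1,-0.001,0.012,0.145,0,0,0,1,-0.001,0.012,0.155,0,0,0,1,-0.001,0.012,0.155,0,0,0,1])

```text
clock: 20.17
eef_pos: [486.9, 264.5, 43.5]
tcp_rot: [-3.14, -0.003, 3.1]
contact_force: [-0.0, -0.1, -0.3]
opening: 1.0
grasp_force: 0.0
```

```bash
python3 plan.py 488.3 265.2 31 3.10
```

```text
t [-0.0014  0.0008  0.0125] w [-0.001 -0.003 -0.   ] | 20.17 [486.9 264.5  43.5] [-3.14e+00 -3.00e-03  3.10e+00] q [ 0.49  0.44  1.9   0.    0.8  -1.03] F [-0.  -0.1 -0.3] op 1.0
```

>>> send_rows(targets=[-0.001,0.001,0.006,0,0,0,1,-0.001,0.001,0.012,0,0,0,1,-0.001,0.001,0.012,0,0,0,1,-0.001,0.001,0.012,0,0,0,-1,-0.001,0.001,0.012,0,0,0,-1,-0.001,0.001,0.012,0,0,0,-1,-0.001,0.001,0.012,0,0,0,-1,-0.001,0.001,0.012,0,0,0,-1,-0.001,0.001,0.012,0,0,0,-1,-0.001,0.001,0.012,0,0,0,-1], grip_force=40)

```text
clock: 21.0
eef_pos: [489.1, 265.8, 33.8]
tcp_rot: [3.142, 0.0, 3.1]
contact_force: [-0.3, -1.2, 4.6]
opening: 0.242
grasp_force: 38.9
```

```bash
python3 plan.py 488.3 265.2 31 3.10
```

```text
t [ 0.0007 -0.0007  0.0028] w [ 0.  0. -0.] | 21.0 [489.1 265.8  33.8] [3.142 0.    3.1  ] q [ 0.5   0.46  1.91 -0.    0.78 -1.03] F [-0.3 -1.2  4.6] op 0.242
```

>>> send_rows(targets=[0,0,-0.01,0,0,0,-1,0,0,-0.03,0,0,0,-1,0,0,-0.06,0,0,0,-1,0,0,-0.1,0,0,0,-1,0,0,-0.14,0,0,0,-1,0,0,-0.175,0,0,0,-1,0,0,-0.175,0,0,0,-1,0,0,-0.175,0,0,0,-1])

```text
clock: 21.67
eef_pos: [490.1, 266.6, 211.4]
tcp_rot: [3.139, 0.004, 3.1]
contact_force: [-0.5, -1.0, -0.7]
opening: 0.238
grasp_force: 39.3
```

```bash
python3 plan.py 522.5 16.2 200 3.10
```

```text
t [-0.0428 -0.2488  0.0109] w [ 0.003  0.004 -0.   ] | 21.67 [490.1 266.6 211.4] [3.139 0.004 3.1  ] q [ 0.5   0.23  1.77  0.    1.13 -1.03] F [-0.5 -1.  -0.7] op 0.238
```

>>> send_rows(targets=[-0.0425,-0.249,0.008,0,0,0,-1,-0.0425,-0.249,0.008,0,0,0,-1,-0.0425,-0.249,0.008,0,0,0,-1,-0.0425,-0.249,0.008,0,0,0,-1,-0.0425,-0.249,0.008,0,0,0,-1,-0.0425,-0.249,0.008,0,0,0,-1,-0.0425,-0.249,0.008,0,0,0,-1,-0.0425,-0.249,0.008,0,0,0,-1,-0.0425,-0.249,0.008,0,0,0,-1,-0.0425,-0.249,0.008,0,0,0,-1,-0.0425,-0.249,0.008,0,0,0,-1])

```text
clock: 22.58
eef_pos: [520.6, 16.7, 200.1]
tcp_rot: [3.141, -0.001, 3.102]
contact_force: [0.1, -0.3, -1.4]
opening: 0.241
grasp_force: 39.4
```

```bash
python3 plan.py 522.5 16.2 170 3.10; python3 - <<'E'
from h import *
np.set_printoptions(precision=1,suppress=True)
w=cams.grab_frame("wrist");s=r.sense();e=s["eef_pos"]
print(proj(w,e+[0,0,57]),proj(w,e+[0,0,-15]),proj(w,[522.5,16.2,150]))
for b in blobs(w,"blue",(270,180,370,340),60): print(b)
cv2.imwrite("pics/g3.png",cv2.resize(w["color"][100:320,230:410],(540,600-0),interpolation=2))
E
```

```text
t [-0.002  -0.0004  0.0301] w [ 0.    -0.001  0.002] | 22.58 [520.6  16.7 200.1] [ 3.141e+00 -1.000e-03  3.102e+00] q [ 0.03  0.19  1.85  0.    1.1  -1.5 ] F [ 0.1 -0.3 -1.4] op 0.241
[[325.1 277.2]] [[324.8 221.1]] [[324.3 207.6]]
(array([324.4, 264. ]), 1867.5, array([324.5, 263. ]), ((60.0, 43.0), 90.0))
(array([348.5, 192.8]), 182.0, array([352. , 191.7]), ((28.158723831176758, 12.792736053466797), 72.89727020263672))
(array([297.5, 192.2]), 190.0, array([297.5, 193. ]), ((26.0, 13.0), 90.0))
```

>>> send_rows(targets=[-0.0015,0,0.015,0,0,0,-1,-0.0015,0,0.025,0,0,0,-1,-0.0015,0,0.03,0,0,0,-1,-0.0015,0,0.034,0,0,0,-1,-0.0015,0,0.037,0,0,0,-1,-0.0015,0,0.04,0,0,0,-1,-0.0015,0,0.042,0,0,0,-1,-0.0015,0,0.042,0,0,0,-1])

```text
clock: 23.3
eef_pos: [522.4, 15.2, 158.3]
tcp_rot: [3.142, -0.0, 3.1]
contact_force: [0.1, 0.5, -0.2]
opening: 0.24
grasp_force: 39.4
```

```bash
python3 plan.py 522.5 16.2 131 3.10
```

```text
t [-0.0001  0.001   0.0273] w [ 0. -0. -0.] | 23.3 [522.4  15.2 158.3] [ 3.142 -0.     3.1  ] q [ 0.03  0.24  1.89  0.    1.01 -1.5 ] F [ 0.1  0.5 -0.2] op 0.24
```

>>> send_rows(targets=[0,0.0005,0.005,0,0,0,-1,0,0.0005,0.01,0,0,0,-1,0,0.0005,0.015,0,0,0,-1,0,0.0005,0.019,0,0,0,-1,0,0.0005,0.023,0,0,0,-1,0,0.0005,0.026,0,0,0,-1,0,0.0005,0.026,0,0,0,-1])

```text
clock: 23.88
eef_pos: [522.0, 15.7, 131.7]
tcp_rot: [-3.142, -0.001, 3.1]
contact_force: [-0.0, -0.9, 0.2]
opening: 0.244
grasp_force: 39.4
```

>>> send_rows(targets=[0,0,0.001,0,0,0,-1,0,0,0.002,0,0,0,-1,0,0,0.002,0,0,0,-1])

```text
clock: 24.13
eef_pos: [522.5, 15.7, 130.4]
tcp_rot: [3.142, 0.0, 3.1]
contact_force: [0.1, -0.0, -0.9]
opening: 0.238
grasp_force: 39.4
```

>>> send_rows(targets=[0,0,0.0015,0,0,0,-1,0,0,0.003,0,0,0,-1,0,0,0.003,0,0,0,-1])

```text
clock: 24.38
eef_pos: [524.1, 15.7, 129.5]
tcp_rot: [3.142, 0.003, 3.1]
contact_force: [-3.3, -0.3, 17.8]
opening: 0.242
grasp_force: 41.4
```

>>> send_rows(targets=[0,0,0,0,0,0,0.3,0,0,0,0,0,0,1,0,0,0,0,0,0,1,0,0,0,0,0,0,1,0,0,0,0,0,0,1,0,0,0,0,0,0,1,0,0,0,0,0,0,1])

```text
clock: 24.97
eef_pos: [522.4, 15.7, 127.4]
tcp_rot: [3.142, -0.0, 3.1]
contact_force: [0.3, -0.8, -0.6]
opening: 1.001
grasp_force: 0.0
```

```bash
python3 plan.py 522.5 16.2 82 3.10; python3 - <<'E'
from h import *
w=cams.grab_frame("wrist")
for b in blobs(w,"blue",(270,180,370,380),60): print(b)
print(proj(w,[522.5,16.2,186]))
E
```

```text
t [-0.0001  0.0005  0.0454] w [ 0. -0. -0.] | 24.97 [522.4  15.7 127.4] [ 3.142 -0.     3.1  ] q [ 0.03  0.28  1.92  0.    0.94 -1.5 ] F [ 0.3 -0.8 -0.6] op 1.001
(array([324.33499146, 269.37474823]), 1961.5, array([324. , 268.5]), ((61.0, 44.0), 90.0))
(array([325.16509247, 210.03301811]), 1794.5, array([325., 206.]), ((52.0, 88.0), 90.0))
[[326.11874805 279.08863835]]
```

The foot met the floor (18 N), so the blue brush is seated. Down to the sleeve and tighten.

>>> send_rows(targets=[0,0.0005,0.008,0,0,0,1,0,0.0005,0.016,0,0,0,1,0,0.0005,0.024,0,0,0,1,0,0.0005,0.032,0,0,0,1,0,0.0005,0.04,0,0,0,1,0,0.0005,0.045,0,0,0,1,0,0.0005,0.045,0,0,0,1])

```text
clock: 25.6
eef_pos: [521.8, 16.2, 81.1]
tcp_rot: [-3.141, -0.002, 3.1]
contact_force: [-0.4, -0.9, 0.5]
opening: 0.995
grasp_force: 0.0
```

>>> send_rows(targets=[0,0,0,0,0,0,-1,0,0,0,0,0,0,-1,0,0,0,0,0,0,-1,0,0,0,0,0,0,-1,0,0,0,0,0,0,-1,0,0,0,0,0,0,-1,0,0,0,0,0,0,-1], grip_force=100)

```text
clock: 26.18
eef_pos: [522.7, 15.4, 83.5]
tcp_rot: [-3.14, 0.001, 3.1]
contact_force: [-2.5, -5.2, 9.4]
opening: 0.492
grasp_force: 100.6
```

>>> send_rows(targets=[0,0,0,0,0,0.12,-1,0,0,0,0,0,0.24,-1,0,0,0,0,0,0.36,-1,0,0,0,0,0,0.48,-1,0,0,0,0,0,0.6,-1,0,0,0,0,0,0.72,-1,0,0,0,0,0,0.84,-1,0,0,0,0,0,0.96,-1,0,0,0,0,0,1.08,-1,0,0,0,0,0,1.2,-1,0,0,0,0,0,1.32,-1,0,0,0,0,0,1.4,-1])

```text
clock: 27.18
eef_pos: [522.8, 15.5, 83.5]
tcp_rot: [3.141, 0.001, 1.694]
contact_force: [-2.9, -4.4, 8.4]
opening: 0.496
grasp_force: 100.7
```

>>> send_rows(targets=[0,0,0,0,0,0.12,-1,0,0,0,0,0,0.24,-1,0,0,0,0,0,0.36,-1,0,0,0,0,0,0.48,-1,0,0,0,0,0,0.6,-1,0,0,0,0,0,0.72,-1,0,0,0,0,0,0.84,-1,0,0,0,0,0,0.96,-1,0,0,0,0,0,1.08,-1,0,0,0,0,0,1.2,-1])

```text
clock: 28.02
eef_pos: [522.8, 15.5, 83.5]
tcp_rot: [3.14, -0.0, 0.494]
contact_force: [-0.7, -6.0, 8.1]
opening: 0.497
grasp_force: 100.7
```

```bash
python3 plan.py 522.5 16.2 82 3.10; python3 -c "
from rig import r;print(r.sense()['wrist_torque'])"
```

```text
t [ 0.0001 -0.0008  0.0015] w [ 1.000e-03  2.000e-03 -2.606e+00] | 28.02 [522.8  15.5  83.5] [ 3.14  -0.     0.494] q [ 0.03  0.34  1.95 -0.    0.85  1.1 ] F [-0.7 -6.   8.1] op 0.497
[-0.58024541  0.48397024  0.09965698]
```

>>> send_rows(targets=[0,0,0,0,0,0.1,-1,0,0,0,0,0,0.2,-1,0,0,0,0,0,0.3,-1,0,0,0,0,0,0.38,-1])

```text
clock: 28.35
eef_pos: [522.9, 15.5, 83.5]
tcp_rot: [3.14, -0.001, 0.115]
contact_force: [-2.5, -5.6, 7.8]
opening: 0.496
grasp_force: 100.8
```

```bash
python3 plan.py 522.5 16.2 82 0.1; python3 -c "
from rig import r;print(r.sense()['wrist_torque'])"
```

```text
t [-0.0003 -0.0008  0.0015] w [ 0.001 -0.001  0.015] | 28.35 [522.9  15.5  83.5] [ 3.14e+00 -1.00e-03  1.15e-01] q [ 0.03  0.34  1.95 -0.    0.85  1.48] F [-2.5 -5.6  7.8] op 0.496
[-0.60275554  0.42458421  0.13463425]
```

>>> send_rows(targets=[0,0,0,0,0,0.05,-1,0,0,0,0,0,0.1,-1,0,0,0,0,0,0.15,-1])

```text
clock: 28.6
eef_pos: [522.9, 15.5, 83.5]
tcp_rot: [3.141, -0.001, -0.032]
contact_force: [-3.4, -5.2, 8.1]
opening: 0.495
grasp_force: 100.8
```

```bash
python3 -c "
from rig import r;print(r.sense()['wrist_torque'],r.sense()['tcp_rot'])"
```

```text
[-0.63627221  0.36505506  0.20343439] [ 3.14052011e+00 -1.12289751e-03 -3.20447782e-02]
```

>>> send_rows(targets=[0,0,0,0,0,0.05,-1,0,0,0,0,0,0.08,-1])

```text
clock: 28.77
eef_pos: [522.9, 15.4, 83.5]
tcp_rot: [3.14, -0.001, -0.112]
contact_force: [-2.3, -4.0, 8.1]
opening: 0.496
grasp_force: 101.2
```

```bash
python3 -c "
from rig import r;print(r.sense()['wrist_torque'],r.sense()['tcp_rot'])"
```

```text
[-0.35623495  0.43734438  1.89515916] [ 3.14040230e+00 -1.19822670e-03 -1.11523274e-01]
```

The hard stop was reached after 3.2 rad, so the sleeve is at about 0.8 and fully tight. Release, rise, then fetch green.

>>> send_rows(targets=[0,0,0,0,0,0,1,0,0,0,0,0,0,1,0,0,0,0,0,0,1,0,0,0,0,0,0,1,0,0,0,0,0,0,1,0,0,0,0,0,0,1,0,0,-0.03,0,0,0,1,0,0,-0.06,0,0,0,1,0,0,-0.1,0,0,0,1,0,0,-0.13,0,0,0,1,0,0,-0.13,0,0,0,1,0,0,-0.13,0,0,0,1])

```text
clock: 29.77
eef_pos: [523.7, 16.3, 214.3]
tcp_rot: [-3.141, -0.004, -0.11]
contact_force: [0.3, 0.5, -0.7]
opening: 0.999
grasp_force: 0.0
```

```bash
python3 plan.py 444 266.3 200 -0.04
```

```text
t [-0.1067 -0.2397  0.014 ] w [-0.    -0.004 -0.07 ] | 29.77 [523.7  16.3 214.3] [-3.141 -0.004 -0.11 ] q [0.03 0.18 1.83 0.   1.13 1.71] F [ 0.3  0.5 -0.7] op 0.999
```

>>> send_rows(targets=[-0.107,-0.24,0.013,0,0,-0.07,1,-0.107,-0.24,0.013,0,0,-0.07,1,-0.107,-0.24,0.013,0,0,-0.07,1,-0.107,-0.24,0.013,0,0,-0.07,1,-0.107,-0.24,0.013,0,0,-0.07,1,-0.107,-0.24,0.013,0,0,-0.07,1,-0.107,-0.24,0.013,0,0,-0.07,1,-0.107,-0.24,0.013,0,0,-0.07,1,-0.107,-0.24,0.013,0,0,-0.07,1,-0.107,-0.24,0.013,0,0,-0.07,1,-0.107,-0.24,0.013,0,0,-0.07,1])

```text
clock: 30.68
eef_pos: [442.8, 265.1, 199.0]
tcp_rot: [3.141, 0.001, -0.042]
contact_force: [-0.4, -0.4, -0.2]
opening: 1.003
grasp_force: 0.0
```

```bash
python3 - <<'E'
from h import *
np.set_printoptions(precision=1,suppress=True)
w=cams.grab_frame("wrist")
u,v=proj(w,(444,266.3,88))[0].astype(int);print(u,v)
for b in blobs(w,"green",(u-25,v-25,u+25,v+25),30): print(b[0],b[1:],onz(w,b[0],87),onz(w,b[2],87))
E
python3 plan.py 444 266.3 33 -0.04
```

```text
322 184
[323.5 181.8] (298.5, array([323.5, 181.5]), ((23.0, 19.0), 90.0)) [446.7 265.7  87. ] [447.  265.6  87. ]
t [ 0.0012 -0.0013  0.1662] w [ 0.001  0.    -0.002] | 30.73 [442.9 265.2 199.2] [ 3.141  0.    -0.042] q [ 0.54  0.18  1.86 -0.    1.1   2.15] F [ 0.1 -0.7 -0.7] op 0.995
```

>>> send_rows(targets=[0.002,-0.0005,0.04,0,0,0,1,0.002,-0.0005,0.08,0,0,0,1,0.002,-0.0005,0.11,0,0,0,1,0.002,-0.0005,0.13,0,0,0,1,0.002,-0.0005,0.15,0,0,0,1,0.002,-0.0005,0.16,0,0,0,1,0.002,-0.0005,0.166,0,0,0,1,0.002,-0.0005,0.166,0,0,0,1])

```text
clock: 31.4
eef_pos: [444.5, 266.2, 32.9]
tcp_rot: [3.141, 0.001, -0.041]
contact_force: [0.1, 0.3, -0.1]
opening: 1.0
grasp_force: 0.0
```

>>> send_rows(targets=[0,0,0,0,0,0,-1,0,0,0,0,0,0,-1,0,0,0,0,0,0,-1,0,0,0,0,0,0,-1,0,0,0,0,0,0,-1,0,0,0,0,0,0,-1,0,0,0,0,0,0,-1,0,0,0,0,0,0,-1], grip_force=40)

```text
clock: 32.07
eef_pos: [445.0, 267.1, 34.1]
tcp_rot: [-3.141, -0.001, -0.04]
contact_force: [-0.6, -2.2, 6.6]
opening: 0.238
grasp_force: 38.9
```

>>> send_rows(targets=[0,0,-0.01,0,0,0,-1,0,0,-0.03,0,0,0,-1,0,0,-0.06,0,0,0,-1,0,0,-0.1,0,0,0,-1,0,0,-0.14,0,0,0,-1,0,0,-0.18,0,0,0,-1,0,0,-0.195,0,0,0,-1,0,0,-0.195,0,0,0,-1,0,0,-0.195,0,0,0,-1])

```text
clock: 32.82
eef_pos: [444.7, 267.2, 229.6]
tcp_rot: [-3.14, -0.002, -0.04]
contact_force: [0.6, 0.4, -0.6]
opening: 0.242
grasp_force: 39.3
```

```bash
python3 plan.py 430 -200 228 0.28; python3 - <<'E'
from h import *
np.set_printoptions(precision=1,suppress=True)
t=cams.grab_frame("top")
for b in blobs(t,"green",(395,180,475,290),300): print("stand",b[1:],onz(t,b[2],14))
for b in blobs(t,"orange",(395,180,475,290),8): print("orange",b[0],b[1],onz(t,b[0],100))
E
```

```text
t [0.004  0.4674 0.001 ] w [-0.001 -0.002 -0.32 ] | 32.82 [444.7 267.2 229.6] [-3.14e+00 -2.00e-03 -4.00e-02] q [0.54 0.15 1.82 0.   1.16 2.15] F [ 0.6  0.4 -0.6] op 0.242
stand (2446.5, array([434.5, 235.2]), ((74.59540557861328, 34.378089904785156), 73.85565948486328)) [ 469.  -278.7   14. ]
orange [433.9 209.7] 31.5 [ 530.8 -257.8  100. ]
```

Stand is unmoved. Carrying green to a viewing spot before the tubes.

```bash
python3 plan.py 375 -308 228 0.28
```

```text
t [-4.59e-02  5.77e-01  3.00e-04] w [ 0.    0.   -0.32] | 32.87 [444.  266.7 228.2] [ 3.141  0.    -0.04 ] q [0.54 0.16 1.83 0.   1.16 2.15] F [ 0.   0.2 -1. ] op 0.241
```

>>> send_rows(targets=[-0.046,0.577,0,0,0,-0.32,-1,-0.046,0.577,0,0,0,-0.32,-1,-0.046,0.577,0,0,0,-0.32,-1,-0.046,0.577,0,0,0,-0.32,-1,-0.046,0.577,0,0,0,-0.32,-1,-0.046,0.577,0,0,0,-0.32,-1,-0.046,0.577,0,0,0,-0.32,-1,-0.046,0.577,0,0,0,-0.32,-1,-0.046,0.577,0,0,0,-0.32,-1,-0.046,0.577,0,0,0,-0.32,-1,-0.046,0.577,0,0,0,-0.32,-1,-0.046,0.577,0,0,0,-0.32,-1])

```text
clock: 33.87
eef_pos: [383.5, -226.0, 226.8]
tcp_rot: [-3.139, 0.002, 0.28]
contact_force: [1.2, 0.3, -0.4]
opening: 0.235
grasp_force: 39.4
```

```bash
python3 plan.py 375 -308 228 0.28
```

```text
t [-0.0308  0.0765 -0.0014] w [-0.002  0.002 -0.   ] | 33.87 [ 383.5 -226.   226.8] [-3.139e+00  2.000e-03  2.800e-01] q [-0.54  0.04  1.96  0.    1.14  0.76] F [ 1.2  0.3 -0.4] op 0.235
```

>>> send_rows(targets=[-0.03,0.064,0,0,0,0,-1,-0.03,0.064,0,0,0,0,-1,-0.03,0.064,0,0,0,0,-1,-0.03,0.064,0,0,0,0,-1,-0.03,0.064,0,0,0,0,-1])

```text
clock: 34.28
eef_pos: [373.3, -293.4, 226.9]
tcp_rot: [-3.139, 0.002, 0.279]
contact_force: [-0.3, 0.8, -0.7]
opening: 0.242
grasp_force: 39.4
```

```bash
python3 plan.py 404 -300 98 0.28; python3 - <<'E'
from rims import *
w=cams.grab_frame("wrist");e=r.sense()["eef_pos"]
print("foot",proj(w,e+[0,0,-14]))
rims(w,[(403.5,-299.5,70),(446.5,-286.7,70),(490,-274.2,70),(533.2,-262.2,70)])
cv2.imwrite("pics/g4.png",w["color"])
E
```

```text
t [0.0279 0.0152 0.1288] w [-0.003  0.002 -0.001] | 34.28 [ 373.3 -293.4  226.9] [-3.139e+00  2.000e-03  2.790e-01] q [-0.67  0.09  1.91  0.    1.15  0.62] F [-0.3  0.8 -0.7] op 0.242
foot [[324.  219.7]]
(np.float64(337.17017579022405), np.float64(152.65991091353789)) [array([337.8, 152.2], dtype=float32)] [array([ 404.2, -300.1])]
(np.float64(337.322224984135), np.float64(112.05755654644773)) [array([337.7, 111.2], dtype=float32), array([335.5, 108.2], dtype=float32)] [array([ 447.5, -286.8]), array([ 449.9, -283.6])]
(np.float64(337.88690043901545), np.float64(67.6915954656152)) [array([337.7,  67.4], dtype=float32)] [array([ 490.3, -273.9])]
none (533.2, -262.2, 70)
```

View pics/g4.png

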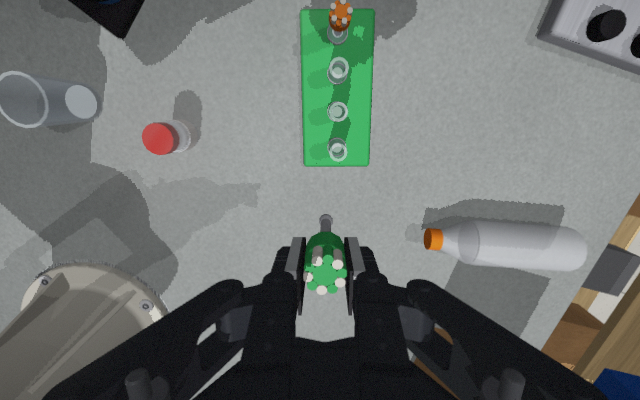

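The view shows orange seated in the far tube at (340,15), green held upright with its foot at (326,219), and the nearest free tube at (338,151), which is (404,-300). Moving over it.

>>> send_rows(targets=[0.028,0.015,0.01,0,0,0,-1,0.028,0.015,0.04,0,0,0,-1,0.028,0.015,0.08,0,0,0,-1,0.028,0.015,0.11,0,0,0,-1,0.028,0.015,0.127,0,0,0,-1,0.028,0.015,0.127,0,0,0,-1,0.028,0.015,0.127,0,0,0,-1,0.028,0.015,0.127,0,0,0,-1,0.028,0.015,0.127,0,0,0,-1])

```text
clock: 35.08
eef_pos: [406.5, -301.4, 103.1]
tcp_rot: [3.139, -0.002, 0.281]
contact_force: [1.0, -0.0, 0.0]
opening: 0.237
grasp_force: 39.4
```

```bash
python3 plan.py 404 -300 80 0.28; python3 - <<'E'
from rims import *
t=cams.grab_frame("top")
for b in blobs(t,"green",(395,180,475,290),300): print("stand",b[1:],onz(t,b[2],14))
E
```

```text
t [-0.002  -0.0021  0.0231] w [ 0.002 -0.002  0.   ] | 35.08 [ 406.5 -301.4  103.1] [ 3.139e+00 -2.000e-03  2.810e-01] q [-0.64  0.29  1.97  0.    0.88  0.65] F [ 1. -0.  0.] op 0.237
stand (2223.5, array([434.4, 235.2]), ((74.56000518798828, 34.439998626708984), 73.73979187011719)) [ 469.  -278.5   14. ]
```

>>> send_rows(targets=[0,0,0,0,0,0,-1,0,0,0,0,0,0,-1,0,0,0,0,0,0,-1])

```text
clock: 35.38
eef_pos: [405.6, -301.3, 102.0]
tcp_rot: [3.141, -0.001, 0.28]
contact_force: [0.0, -0.5, 0.3]
opening: 0.239
grasp_force: 39.4
```

```bash
python3 plan.py 404 -300 80 0.28
```

```text
t [-0.0011 -0.0017  0.022 ] w [ 0.001 -0.001 -0.   ] | 35.38 [ 405.6 -301.3  102. ] [ 3.141e+00 -1.000e-03  2.800e-01] q [-0.64  0.29  1.97  0.    0.88  0.65] F [ 0.  -0.5  0.3] op 0.239
```

>>> send_rows(targets=[-0.001,-0.0015,0.004,0,0,0,-1,-0.001,-0.0015,0.008,0,0,0,-1,-0.001,-0.0015,0.011,0,0,0,-1,-0.001,-0.0015,0.014,0,0,0,-1,-0.001,-0.0015,0.016,0,0,0,-1,-0.001,-0.0015,0.018,0,0,0,-1,-0.001,-0.0015,0.02,0,0,0,-1,-0.001,-0.0015,0.022,0,0,0,-1])

```text
clock: 36.05
eef_pos: [403.9, -300.0, 79.2]
tcp_rot: [-3.142, 0.0, 0.28]
contact_force: [-0.1, -0.1, -0.6]
opening: 0.24
grasp_force: 39.4
```

```bash
python3 plan.py 404 -300 48 0.28
```

```text
t [0.0001 0.0001 0.0312] w [-0.  0. -0.] | 36.05 [ 403.9 -300.    79.2] [-3.142  0.     0.28 ] q [-0.64  0.32  1.99 -0.    0.83  0.65] F [-0.1 -0.1 -0.6] op 0.24
```

It is in with no force. On to the bottom, then release.

>>> send_rows(targets=[0,0,0.006,0,0,0,-1,0,0,0.012,0,0,0,-1,0,0,0.018,0,0,0,-1,0,0,0.024,0,0,0,-1,0,0,0.029,0,0,0,-1,0,0,0.033,0,0,0,-1,0,0,0.033,0,0,0,-1])

```text
clock: 36.63
eef_pos: [403.4, -299.5, 45.5]
tcp_rot: [-3.14, 0.001, 0.28]
contact_force: [0.0, -0.1, -0.8]
opening: 0.242
grasp_force: 39.4
```

>>> send_rows(targets=[0,0,0,0,0,0,0.2,0,0,0,0,0,0,0.3,0,0,0,0,0,0,0.3,0,0,0,0,0,0,0.3,0,0,0,0,0,0,0.3,0,0,-0.03,0,0,0,0.5,0,0,-0.07,0,0,0,1,0,0,-0.11,0,0,0,1,0,0,-0.15,0,0,0,1,0,0,-0.19,0,0,0,1,0,0,-0.2,0,0,0,1,0,0,-0.2,0,0,0,1])

```text
clock: 37.63
eef_pos: [405.8, -301.3, 250.4]
tcp_rot: [3.136, -0.004, 0.28]
contact_force: [-0.1, -0.6, -1.2]
opening: 1.003
grasp_force: 0.0
```

```bash
python3 plan.py 340 -240 250 0.28
```

```text
t [-0.0463 -0.0771 -0.0002] w [ 0.006 -0.004 -0.   ] | 37.63 [ 405.8 -301.3  250.4] [ 3.136 -0.004  0.28 ] q [-0.64  0.11  1.83  0.    1.19  0.65] F [-0.1 -0.6 -1.2] op 1.003
```

Check the seating numerically from the side and wrist views.

```bash
python3 - <<'E'
from h import *
np.set_printoptions(precision=1,suppress=True)
def ext(f,col,p,h=16):
    u,v=proj(f,p)[0].astype(int);x0,y0=max(u-h,0),max(v-h,0)
    m=cv2.inRange(cv2.cvtColor(f["color"][y0:v+h,x0:u+h],40),*HSV[col])
    n,l,st,ce=cv2.connectedComponentsWithStats(m); 
    return [(st[i][:4]+[x0,y0,0,0],ce[i]+[x0,y0]) for i in range(1,n) if st[i][4]>12]
s=cams.grab_frame("side");w=cams.grab_frame("wrist");t=cams.grab_frame("top")
for n,p in(("orange",(533,-262,86)),("green",(404,-300,86)),("blue",(522.5,16.2,172))):
    for nm,f in(("side",s),("top",t),("wrist",w)):
        q=np.array(p); print(n,nm,"pred",proj(f,q)[0],proj(f,q+[0,0,14])[0],proj(f,q-[0,0,14])[0],ext(f,n,q))
E
```

```text
orange side pred [393.7 142.8] [394.4 138.7] [392.9 146.8] [(array([390, 138,   8,  12]), array([393.5, 144.2]))]
orange top pred [434.3 208.9] [435.7 208.7] [433.  209.1] [(array([431, 206,   8,   7]), array([434.6, 209.1]))]
orange wrist pred [322.8  52.2] [322.7  49.5] [322.8  54.7] [(array([314,  40,  20,  26]), array([323.3,  52.7]))]
green side pred [447.6 156.1] [448.9 152. ] [446.4 160.1] [(array([444, 157,   7,   6]), array([446.9, 159.8])), (array([431, 163,  10,   9]), array([434.9, 167.2])), (array([447, 167,   7,   5]), array([449.8, 169.4]))]
green top pred [450.3 263.4] [451.9 263.9] [448.8 263. ] [(array([434, 247,  27,  28]), array([445.2, 258.5])), (array([450, 263,   4,   4]), array([451.6, 264.4]))]
green wrist pred [323.6 175.9] [323.5 178.5] [323.6 173.4] [(array([307, 159,  32,  30]), array([322.1, 172.7]))]
blue side pred [335.5 192. ] [335.8 187.5] [335.2 196.4] [(array([330, 186,  11,  14]), array([335.2, 194.2]))]
blue top pred [316.6 212.2] [316.6 212.1] [316.6 212.3] [(array([304, 200,  27,  27]), array([318.2, 213.5]))]
blue wrist pred [-48.6 -69.1] [-73.2 -80.9] [-26.7 -58.7] [(array([26,  0, 52, 16]), array([52.7,  5.9]))]
```

Orange and blue heads match the predicted places, but 1 px of height is 3 mm. I probe both tube brushes from above with shut fingers, and finish the push if needed.

```bash
python3 plan.py 404 -300 85 0.28
```

```text
t [0.0007 0.001  0.1602] w [-0.001  0.001 -0.   ] | 37.78 [ 403.2 -299.4  245.2] [-3.14e+00  1.00e-03  2.80e-01] q [-0.64  0.12  1.83  0.    1.19  0.65] F [ 0.1 -0.6  0.4] op 1.003
```

>>> send_rows(targets=[0,0,0,0,0,0,-1,0,0,0,0,0,0,-1,0,0,0.03,0,0,0,-1,0,0,0.06,0,0,0,-1,0,0,0.09,0,0,0,-1,0,0,0.12,0,0,0,-1,0,0,0.145,0,0,0,-1,0,0,0.16,0,0,0,-1,0,0,0.165,0,0,0,-1,0,0,0.168,0,0,0,-1,0,0,0.168,0,0,0,-1], grip_force=20)

```text
clock: 38.7
eef_pos: [403.8, -299.8, 78.1]
tcp_rot: [-3.141, 0.001, 0.28]
contact_force: [-0.2, -0.2, -0.3]
opening: -0.002
grasp_force: 0.0
```

>>> send_rows(targets=[0,0,0.001,0,0,0,-1,0,0,0.002,0,0,0,-1,0,0,0.003,0,0,0,-1,0,0,0.003,0,0,0,-1])

```text
clock: 39.03
eef_pos: [404.2, -300.1, 76.0]
tcp_rot: [3.141, -0.001, 0.28]
contact_force: [0.7, -0.1, 0.9]
opening: -0.0
grasp_force: 0.0
```

>>> send_rows(targets=[0,0,0.001,0,0,0,-1,0,0,0.002,0,0,0,-1,0,0,0.003,0,0,0,-1,0,0,0.003,0,0,0,-1])

```text
clock: 39.37
eef_pos: [403.9, -299.8, 72.3]
tcp_rot: [-3.141, 0.0, 0.28]
contact_force: [-0.2, 0.0, -0.4]
opening: 0.003
grasp_force: 0.0
```

>>> send_rows(targets=[0,0,0.001,0,0,0,-1,0,0,0.002,0,0,0,-1,0,0,0.003,0,0,0,-1,0,0,0.003,0,0,0,-1])

```text
clock: 39.7
eef_pos: [403.8, -299.8, 69.2]
tcp_rot: [-3.141, 0.0, 0.28]
contact_force: [-0.4, 0.1, -0.5]
opening: -0.002
grasp_force: 0.0
```

>>> send_rows(targets=[0,0,0.001,0,0,0,-1,0,0,0.002,0,0,0,-1,0,0,0.002,0,0,0,-1])

```text
clock: 39.95
eef_pos: [403.9, -299.9, 67.3]
tcp_rot: [-3.141, 0.0, 0.28]
contact_force: [-0.8, 0.2, -0.1]
opening: -0.001
grasp_force: 0.0
```

>>> send_rows(targets=[0,0,0.001,0,0,0,-1,0,0,0.002,0,0,0,-1,0,0,0.002,0,0,0,-1])

```text
clock: 40.2
eef_pos: [405.5, -301.1, 66.9]
tcp_rot: [3.139, -0.002, 0.28]
contact_force: [-0.9, 0.2, 13.8]
opening: -0.004
grasp_force: 6.7
```

>>> send_rows(targets=[0,0,0.001,0,0,0,-1,0,0,0.002,0,0,0,-1,0,0,0.002,0,0,0,-1])

```text
clock: 40.45
eef_pos: [407.2, -302.4, 66.6]
tcp_rot: [3.135, -0.005, 0.28]
contact_force: [-0.7, -0.6, 28.4]
opening: 0.005
grasp_force: 13.7
```

Green is hard on the floor (contact at TCP 67). Same probe for orange.

>>> send_rows(targets=[0,0,-0.02,0,0,0,-1,0,0,-0.045,0,0,0,-1,0.03,0,-0.045,0,0,0,-1,0.07,0,-0.045,0,0,0,-1,0.11,0,-0.045,0,0,0,-1,0.1345,0,-0.045,0,0,0,-1,0.1345,0,-0.045,0,0,0,-1,0.1345,0,-0.045,0,0,0,-1,0.1345,0,-0.045,0,0,0,-1])

```text
clock: 41.2
eef_pos: [532.2, -262.6, 108.0]
tcp_rot: [-3.141, 0.001, 0.28]
contact_force: [-0.1, -0.8, -0.8]
opening: 0.005
grasp_force: 0.0
```

```bash
python3 plan.py 533 -262.2 74 0.28
```

```text
t [ 0.0009 -0.0001  0.034 ] w [-0.001  0.001  0.   ] | 41.2 [ 532.2 -262.6  108. ] [-3.141e+00  1.000e-03  2.800e-01] q [-0.46  0.4   1.78 -0.    0.96  0.83] F [-0.1 -0.8 -0.8] op 0.005
```

>>> send_rows(targets=[0,0,0.015,0,0,0,-1,0,0,0.026,0,0,0,-1,0,0,0.032,0,0,0,-1,0,0,0.034,0,0,0,-1,0,0,0.034,0,0,0,-1])

```text
clock: 41.62
eef_pos: [532.3, -262.8, 73.8]
tcp_rot: [-3.141, 0.001, 0.279]
contact_force: [-0.1, 0.1, 0.1]
opening: 0.002
grasp_force: 0.0
```

>>> send_rows(targets=[0,0,0.001,0,0,0,-1,0,0,0.002,0,0,0,-1,0,0,0.003,0,0,0,-1,0,0,0.003,0,0,0,-1])

```text
clock: 41.95
eef_pos: [533.4, -262.9, 71.7]
tcp_rot: [3.141, -0.0, 0.28]
contact_force: [-0.3, 0.9, 0.0]
opening: 0.001
grasp_force: 0.0
```

>>> send_rows(targets=[0,0,0.001,0,0,0,-1,0,0,0.002,0,0,0,-1,0,0,0.003,0,0,0,-1,0,0,0.003,0,0,0,-1])

```text
clock: 42.28
eef_pos: [533.1, -262.7, 68.3]
tcp_rot: [-3.141, 0.0, 0.28]
contact_force: [-0.1, -0.3, 0.3]
opening: -0.004
grasp_force: 0.0
```

Orange's head is also down (no contact at 68.3, so it is within about 1 mm of seated). Retreat upward, do a last check and hand in.

>>> send_rows(targets=[0,0,-0.03,0,0,0,-1,0,0,-0.07,0,0,0,-1,0,0,-0.11,0,0,0,-1,0,0,-0.15,0,0,0,-1,0,0,-0.19,0,0,0,-1,0,0,-0.19,0,0,0,-1,0,0,-0.19,0,0,0,-1,0,0,-0.19,0,0,0,-1,0,0,-0.19,0,0,0,-1])

```text
clock: 43.03
eef_pos: [532.3, -262.3, 256.9]
tcp_rot: [-3.14, 0.002, 0.28]
contact_force: [-0.4, -0.0, 0.0]
opening: 0.002
grasp_force: 0.0
```

```bash
python3 - <<'E'
from h import *
np.set_printoptions(precision=1,suppress=True)
s=cams.grab_frame("side");t=cams.grab_frame("top")
for b in blobs(s,"green",(365,140,465,200),300): print("stand side",b[1:])
print(blobs(s,"orange",(380,128,408,156),8),blobs(s,"blue",(320,176,350,206),8))
a=cv2.imread("pics/side0.png");print("moved px vs start, bystanders:",[ (np.abs(a[y0:y1,x0:x1].astype(int)-s["color"][y0:y1,x0:x1]).max(2)>60).sum() for x0,y0,x1,y1 in((210,165,280,230),(370,245,408,300),(408,212,436,252))])
E
```

```text
stand side (1349.0, array([414.3, 171.4]), ((75.17620086669922, 26.670129776000977), 14.796762466430664))
[(array([393.5, 143.5]), 59.0, array([393.5, 143.5]), ((11.0, 7.0), 90.0))] [(array([335. , 192.6]), 78.5, array([335. , 192.5]), ((13.0, 10.0), 90.0))]
moved px vs start, bystanders: [np.int64(316), np.int64(0), np.int64(0)]
```

```bash
python3 -c "
from rig import r;print(r.sign_off())"
```

```text
the job is handed in; nothing more can be done
None
```

The blue brush is seated and clamped with the sleeve turned to its tight stop, the orange and green brushes (the only others present) are fully down in two tubes of the upright stand, and the job is handed in at about 43 s; no verdict came back.

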